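Put the score tags up on the game-room rack

TASK

Get the score tags up for tonight's game: squeeze the two orange tabs on the marker case's cover together, lift the cover off and set it down clear of the case, then hook every tag in the case onto the score rack's rail at its open end and slide each one along until it hangs under the mark of its own colour. When all are up, shut the empty case again with its cover, fully down and locked, and leave the other things on the table where they are.

Things in the scene. Friction and masses are not known exactly. Their poses are not given: they have to be found in the camera images.
- case: Black open-topped case, fixed, 96 (x) x 213 (y) x 100 mm high, walls 5 mm. Origin: centre of its underside; z up, y along its length. Four slots for upright tags at y = -67.5, -22.5, +22.5, +67.5 mm, each 15 mm wide between grey blocks 41 mm high. White ledges inside the long walls (y = 0, 88 to 96 mm up, 25 mm from the centre plane) hold the cover's barbs.
- cover: Loose clear cover, white edging, black feet, 150 g, 96 (x) x 213 (y) x 74 mm without tabs. Origin: centre of the underside of its end skirts; z up, y lengthwise; both ends alike. Shut: 24 mm skirts inside the case (play 2.5 mm in x, 4 mm in y), long walls on the rim, origin 76 mm above the case's, x and y matching. Put down on the table it stands on its skirts, origin at table height.
- cover_grip (a point): Point midway between the cover's two orange tabs, 89 mm above the cover's origin, 15 mm above its flat top. The tabs are upright plates, 18 mm wide (y), rising 26 mm above the flat top, facing each other along the cover's x, 46 mm apart over their outer faces (29 mm when pressed fully in). The cover can be carried by its squeezed tabs.
- tab_near (a joint): Travel of the tab on the cover's -x side towards the middle, m: 0 sprung out (locked), 0.0085 fully in; spring 3 N out, 7 N in. A barb at its foot hooks 4 mm under the case's ledge and is clear beyond 0.0065. To shut the cover, lower it with both tabs squeezed until it rests on the rim, then let go: they spring out. Pushing it down with the tabs out does not work.
- tab_far (a joint): The same for the tab on the cover's +x side.
- rack: Wooden score rack, fixed: base 90 (x, -30 to +60) x 400 x 14 mm, steel rail 12 mm thick along its y, axis 180 mm up over the origin, end posts at y = -184 and +184 mm, to 186 mm high. Origin: at table height under the rail's middle; -x side faces the robot. Tags on the rail cannot pass each other.
- rail_mid (a point): Middle of the rail's axis. A pale keeper board lies over the rail from y = -70 to +192 mm (rack frame), 4 to 28 mm to its +x side, 18 to 26 mm above its axis: beneath it a hook slides (4 mm of play upwards) but cannot be hooked on or off. Two struts behind, 45 mm and more from the rail.
- rail_load (a point): Point on the rail's axis in the middle of the open loading stretch (rack frame y = -115 mm; open from -175 to -70 mm), the only place for hooking on, at the end towards the rack's -y.
- tag_red: Loose score tag, 70 g, may be absent: white plate with red ball disc, 52 (x, -23 to +29) x 12 (y) x 52 mm (z), on a red hook. Origin: underside of the plate, 86 mm below the crook of the hook, where the rail's axis runs when hung; y along the rail, z up; mouth opens to +x. Stands upright in any slot of the case, same yaw, origin 6 mm above the case's and 3 mm to its -x side.
- tag_yellow: Like the red tag, in yellow; may be absent. All tags: the grip stem of the hook, in the tag's colour, is upright, 14 mm (x -25 to -11) x 10 mm thick (y), its top 131 mm above the tag's origin, to be gripped from above across y, fingertips no lower than 100 mm above the origin.
- tag_blue: Like the red tag, in blue; may be absent. All tags (heights over the tag's origin): the hook's roof is 99.5 mm up; its lip, x +10.5 to +15.5, ends 78 mm up; plate's top 52 mm. Coming from the rack's -x side and moving to +x with the origin 21 mm above its hung height, the rail passes midway between lip and plate; then down.
- tag_orange: Like the red tag, in orange; may be absent. All tags: hung and let go, the tag settles upright within about 0.05 rad and stays where it was slid to.
- spot_red (a point): Point 86 mm below the rail's axis at the red mark, where the origin of the hung red tag belongs. The mark is a red block 22 x 16 x 12 mm on top of the keeper board, just beyond the rail in +x. Four marks 55 mm apart (y = -30 to +135 mm in the rack frame), their order varies.
- spot_yellow (a point): Point 86 mm below the rail's axis at the yellow mark, where the origin of the hung yellow tag belongs. The mark is a yellow block 22 x 16 x 12 mm on top of the keeper board, just beyond the rail in +x. Four marks 55 mm apart (y = -30 to +135 mm in the rack frame), their order varies.
- spot_blue (a point): Point 86 mm below the rail's axis at the blue mark, where the origin of the hung blue tag belongs. The mark is a blue block 22 x 16 x 12 mm on top of the keeper board, just beyond the rail in +x. Four marks 55 mm apart (y = -30 to +135 mm in the rack frame), their order varies.
- spot_orange (a point): Point 86 mm below the rail's axis at the orange mark, where the origin of the hung orange tag belongs. The mark is a orange block 22 x 16 x 12 mm on top of the keeper board, just beyond the rail in +x. Four marks 55 mm apart (y = -30 to +135 mm in the rack frame), their order varies.
- chalk: Bystander: blue chalk cube 22 mm. Origin: underside centre.
- puck: Bystander: red puck 62 mm across, 8 mm high. Origin: underside centre.
- mallet: Bystander: black hockey mallet 84 mm across, 55 mm high. Origin: underside centre.
- tumbler: Bystander: green glass tumbler 72 mm across, 100 mm high. Origin: underside centre.
- bottle: Bystander: amber bottle 60 mm across, 200 mm high. Origin: underside centre.
- coaster: Bystander: cork coaster 90 mm across, 6 mm high. Origin: underside centre.

How it is judged:
By the outcome, as a careful person would: the job done as asked, in the order asked, and still so for the second after the job is handed in, with the robot touching nothing.
Of tag_red, tag_yellow, tag_blue, tag_orange only 3 to 4 are there at a start; the rules pass over those that are not, and their reading is None.
At some moment in a run one of cover may be knocked a few centimetres aside while the robot is not near it.
It also fails if it takes over 210 s, if anything falls off the work surface, if the arm or the gripper's body presses on something with over 40 N, if the wrist force passes 120 N, or if a joint passes its speed limit or range.

ROBOT

A 7-joint arm with a two-finger parallel gripper is mounted at the origin on the work surface. World frame = base frame: x ahead of the robot, y to its left, z up, the work surface at z = 0. Lengths are in m, angles in rad, forces in N, time in s.
With the tool pointing down it reaches from about 0.425 to 0.875 m from the base axis. Payload 4.7 kg.
Tool frame: the origin (TCP) lies where the fingers leave the gripper's body, on its centre line; the fingertips stand arm.tips_ahead ahead of it and the grasp point (between the pads) lies 54 mm ahead of it (arm.tips_ahead is the distance from the TCP to the fingertips, in m); z points along the fingers, y is the direction in which the jaws open and shut (so a half turn about z gives the same grasp; the last joint's range is limited). The gripper opens to 85 mm and grips with 20 to 120 N. Pads are 22 mm wide; open, the fingers measure 114 mm over their backs; the gripper's body (76 mm by 85 mm) begins 54 mm behind the grasp point. The pads swing forward as they close: fully open they stand 13 mm farther back than shut.
Start: joints at [1.28, 0.321, -0.07, 1.45, 0.023, 1.371, -0.057], TCP at [0.195, -0.62, 0.304] pointing down, gripper open.
Joint ranges: [-2.86, 2.86], [-0.3, 2.09], [-1.38, 1.24], [0.06, 2.45], [-1.56, 4.7], [0.09, 2.05], [-2.69, 2.69]. Speed limits (rad/s): [2.57, 2.57, 3.14, 3.14, 3.14, 3.14, 3.14].

INTERFACE

Orientations are given as a unit quaternion [x, y, z, w].
In Python, from plant import arm, imaging gives the robot as it stands. The module is installed in compiled form; this text tells all that it offers.
- The arm moves only by the tool play_rows, never from a script. Its argument "moves" is a list of rows, each an object of numbers: "tx", "ty", "tz": the shift along the tool's x, y, z in units of 40 mm (1.0 is 40 mm); "yaw": the turn about the tool's z in units of 6 degrees (1.0 is 6 degrees). In form: [{"tx": .., "ty": .., "tz": .., "yaw": ..}, ...]. A call has 1 to 20 rows; each row is the pose to reach, as a shift and turn from the pose commanded when the call began, along the tool's axes at that moment; what a row does not reach only later rows make up. A row lasts 1/12 s, in which the tool goes at most 41.7 mm and 7.16 degrees, less where a joint would pass 70% of its speed; a pose out of reach is approached as far as the arm can. A call with a gripper value outside its range is refused whole. "jaw" is the finger opening in mm, from 0 to 85.4, set as the call begins (left out, the last holds). The fingers move at their own pace and stop on an object; "newtons" is the grip in N (left out, the last holds). Time passes only in rows, so rows that repeat a pose let the fingers close. It gives the time, the measured TCP pose, the force and the opening at its end, in the units of the state.
- arm.state(): the state, without advancing time (a new reading comes with each control period).
- imaging.capture(name): name is "scene" or "top" or "wrist"; returns a dict with "color" (420x560x3 uint8, blue, green, red), "z_map" (420x560 float32, m along the optical axis (not along the pixel's ray), 0 where there is no reading), "fovy" (degrees; the focal length in pixels is half the picture's height over the tangent of half this angle, whatever the lens; pixels are square), "cx", "cy" (the principal point, pixels), "T" (4x4, takes a point from camera to world coordinates); the wrist camera has in their place "mount" (4x4, takes a point from camera to tool coordinates, whose origin is the TCP and whose axes are the flange's). Camera axes: x right, y up, looking along -z (the intrinsics and any distortion apply to the point x, -y, -z); pixel columns grow to the right and rows downward; lengths in m; the calibration is good to about 2 mm. A picture is of the moment at which its call begins: read the wrist's pose just before it.
- arm.close_job(): hands the job in, once; it reports no verdict.
The state is a dict: "clock": time; "joint_pos": joint angles; "qvel": joint speeds; "joint_torque": joint torques, N m; "tcp_pos": TCP position; "eef_rot": TCP orientation; "contact_force": force on the tool from outside, world axes, zero at the start; "wrist_torque": the same for the moment, N m; "gripper_width": opening from 0.0 (shut) to 1.0 (fully open).
Only numpy, scipy, OpenCV 4.12 (cv2) and the standard library are available. Lean on these libraries where they do the work, as an engineer would, in place of code of your own. Each camera call takes 0.05 s, during which the arm holds its last target. There are 200 camera calls.

## Working session

There is one attempt and no reset: what is moved stays moved. The work goes in short steps, Python scripts to look and compute and a tool call to move; the robot and the scene stay as the last step left them, time stands still between calls to the robot, and variables do not carry over. Pictures are saved under pics/ and viewed, about 12 in all and at most 16, crops included, and the job is handed in when it is done.

Besides the shell and the picture viewer there is one more tool, called after ">>>" as a command line: name --argument value ..., lists and objects as JSON in quotes. play_rows: Moves the arm, as the interface text tells. Its arguments: {"type":"object","properties":{"moves":{"type":"array","items":{"type":"object","properties":{"tx":{"type":"number"},"ty":{"type":"number"},"tz":{"type":"number"},"yaw":{"type":"number"}}}},"jaw":{"type":"number"},"newtons":{"type":"number"}},"required":["moves"]}

```bash
mkdir -p pics; cat > h.py <<'E'
import numpy as np, cv2
from plant import arm, imaging
from scipy.spatial.transform import Rotation as R
def cap(n):
    s=arm.state(); c=imaging.capture(n)
    if n=='wrist':
        T=np.eye(4);T[:3,:3]=R.from_quat(s['eef_rot']).as_matrix();T[:3,3]=s['tcp_pos'];c['T']=T@c['mount']
    c['f']=c['color'].shape[0]/2/np.tan(np.radians(c['fovy'])/2)
    return c
def ray(c,u,v):
    d=np.array([(u-c['cx'])/c['f'],-(v-c['cy'])/c['f'],-1.]);return c['T'][:3,3],c['T'][:3,:3]@d
def onz(c,u,v,z):
    o,d=ray(c,u,v);return o+d*(z-o[2])/d[2]
def world(c):
    z=c['z_map'];v,u=np.indices(z.shape)
    p=np.stack([(u-c['cx'])/c['f']*z,-(v-c['cy'])/c['f']*z,-z],-1)
    return p@c['T'][:3,:3].T+c['T'][:3,3]
def st():
    s=arm.state();r=R.from_quat(s['eef_rot']).as_matrix()
    print('t',round(s['clock'],2),'tcp',np.round(s['tcp_pos'],4),'F',np.round(s['contact_force'],1),'w',round(s['gripper_width'],3));print(np.round(r,3).tolist(), np.round(s['joint_pos'],2))
E
python3 - <<'E'
from h import *
st();print(arm.tips_ahead)
for n in('scene','top'):
    c=cap(n);cv2.imwrite(f'pics/{n}0.png',c['color']);print({k:c[k] for k in c if k not in('color','z_map')})
E
```

```text
t 0.0 tcp [ 0.1949 -0.6197  0.3028] F [ 1.  -0.   0.4] w 1.004
[[0.954, 0.3, -0.001], [0.3, -0.954, 0.002], [-0.0, -0.002, -1.0]] [ 1.28  0.32 -0.07  1.45  0.02  1.37 -0.06]
0.0726
{'fovy': 56.381768057758144, 'cx': 278.7034095791487, 'cy': 214.84086738331968, 'T': array([[ 0.27480435, -0.79444067,  0.5416148 ,  1.19530925],
       [ 0.9614913 ,  0.22463676, -0.15834393, -0.22583816],
       [ 0.00412826,  0.56427152,  0.82557895,  1.19589468],
       [ 0.        ,  0.        ,  0.        ,  1.        ]]), 'f': np.float64(391.7980137767693)}
{'fovy': 50.859178357885064, 'cx': 285.0958985803687, 'cy': 208.95567997056972, 'T': array([[ 0.00752913,  0.99646143, -0.08371344,  0.41524926],
       [-0.99984732,  0.00882186,  0.0150832 , -0.0128309 ],
       [ 0.01576833,  0.08358709,  0.99637571,  1.22096326],
       [ 0.        ,  0.        ,  0.        ,  1.        ]]), 'f': np.float64(441.6701640071564)}
```

View pics/scene0.png

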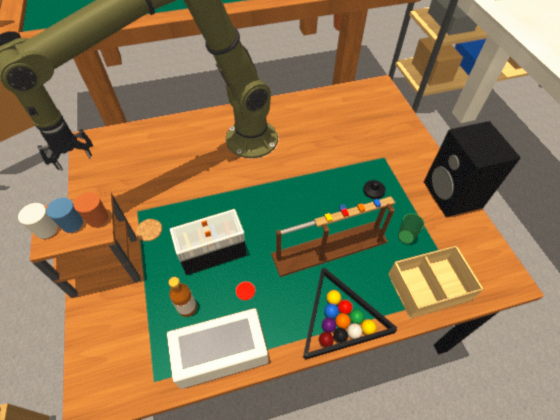

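View pics/top0.png

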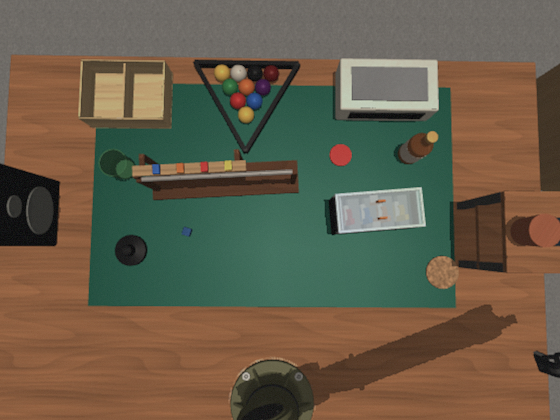

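The scene view shows the shut case at (207,235), the rack at (330,235), and the marks at the rack's right end. In the top view, the case is at (378,210) with its orange tabs at (380,202) and (380,218). The marks run blue, orange, red, yellow at u = 156 to 229, v ≈ 167, and the loading stretch is at u ≈ 245–298.

```bash
cat >> h.py <<'E'
def blobs(c,lo,hi,amin=8,box=None):
    h=cv2.cvtColor(c['color'],cv2.COLOR_BGR2HSV);m=cv2.inRange(h,np.array(lo),np.array(hi))
    if box: b=np.zeros_like(m);b[box[1]:box[3],box[0]:box[2]]=1;m=m*b
    n,l,s,ce=cv2.connectedComponentsWithStats(m)
    return [(ce[i],s[i],l==i) for i in range(1,n) if s[i,4]>=amin]
COL={'red':((0,150,90),(5,255,255)),'orange':((6,150,100),(15,255,255)),'yellow':((22,150,100),(33,255,255)),'blue':((100,130,80),(125,255,255))}
E
python3 - <<'E'
from h import *
for n,box,tb in(('top',(125,150,255,180),(330,185,430,235)),('scene',(310,195,400,225),(170,210,250,270))):
    c=cap(n);W=world(c)
    for k,(lo,hi) in COL.items():
        for ce,s,m in blobs(c,lo,hi,6,box): print(n,'mark',k,s,np.round(onz(c,*ce,.212),4),'depth',np.round(np.median(W[m],0),4))
    for ce,s,m in blobs(c,(3,150,100),(16,255,255),5,tb): print(n,'tab',s,np.round(onz(c,*ce,.18),4),np.round(np.median(W[m],0),4),W[m][:,2].max())
    if n=='top':
        # cover top pts & rim
        z=W[...,2]; sel=np.zeros(z.shape,bool);sel[180:245,320:435]=1;sel&=(z>.12)
        p=W[sel];print(np.histogram(p[:,2],20))
        q=p[p[:,2]<.158]
        print('rect',cv2.minAreaRect(p[:,:2].astype(np.float32)))
        q=p[(p[:,2]>.14)&(p[:,2]<.158)];print('recttop',len(q),cv2.minAreaRect(q[:,:2].astype(np.float32)))
        h=cv2.cvtColor(c['color'],cv2.COLOR_BGR2HSV);sel=np.zeros(z.shape,bool);sel[165:190,240:296]=1
        sel&=(h[...,1]<60)&(z>.15);q=W[sel];print('rail',len(q));print(np.round(q[:,2].max(),3));l=cv2.fitLine(q[:,:2].astype(np.float32),cv2.DIST_HUBER,0,.01,.01).ravel();print(l,np.arctan2(-l[0],l[1]))
        cv2.imwrite('pics/rack.png',cv2.resize(c['color'][140:250,125:435],None,fx=2.5,fy=2.5,interpolation=cv2.INTER_CUBIC))
E
```

```text
top mark red [201 162   7  10  69] [0.5964 0.1596 0.212 ] depth [0.5943 0.1585 0.2187]
top mark orange [176 163   8  10  70] [0.5936 0.2148 0.212 ] depth [0.5926 0.2132 0.2187]
top mark blue [153 164   7  10  66] [0.5903 0.2699 0.212 ] depth [0.5887 0.268  0.219 ]
top tab [378 200   7   2  10] [ 0.5247 -0.2572  0.18  ] [ 0.5248 -0.2595  0.1741] 0.1791954350165197
top tab [380 217   7   2   8] [ 0.4841 -0.2611  0.18  ] [ 0.4839 -0.2627  0.1773] 0.180151676245335
(array([3414,   27,    0,    0,    0,    0,    0,    0,    0,    0,    0,
          0,    0,    0,    0,    0,    0,    0,    0,   36]), array([0.12005373, 0.17509921, 0.23014468, 0.28519016, 0.34023564,
       0.39528111, 0.45032659, 0.50537207, 0.56041754, 0.61546302,
       0.67050849, 0.72555397, 0.78059945, 0.83564492, 0.8906904 ,
       0.94573588, 1.00078135, 1.05582683, 1.11087231, 1.16591778,
       1.22096326]))
rect ((0.4956158697605133, -0.186817467212677), (0.10760865360498428, 0.36788681149482727), 8.488360404968262)
recttop 3371 ((0.5066379308700562, -0.2613164186477661), (0.09618569910526276, 0.2135958969593048
[... 510 characters left out ...]
.16  0.212] depth [0.6042 0.1633 0.2071]
scene mark orange [322 223   4   2   7] [0.617 0.084 0.212] depth [0.6135 0.0866 0.2058]
scene mark orange [367 222   8   3  12] [0.6556 0.2212 0.212 ] depth [0.5477 0.3104 0.0141]
scene mark yellow [324 213   9   8  46] [0.5968 0.1058 0.212 ] depth [0.5998 0.1044 0.2171]
scene mark blue [374 199   6   8  35] [0.5861 0.2697 0.212 ] depth [0.5896 0.2667 0.2174]
scene mark blue [340 205   6   5  19] [0.5725 0.1595 0.212 ] depth [0.454  0.2328 0.0218]
scene tab [202 221   5   5  23] [ 0.4947 -0.2617  0.18  ] [ 0.4851 -0.2624  0.1683] 0.1777638697270092
scene tab [205 231   6   6  25] [ 0.5356 -0.2581  0.18  ] [ 0.5255 -0.2583  0.1671] 0.17722775990828965
```

View pics/rack.png

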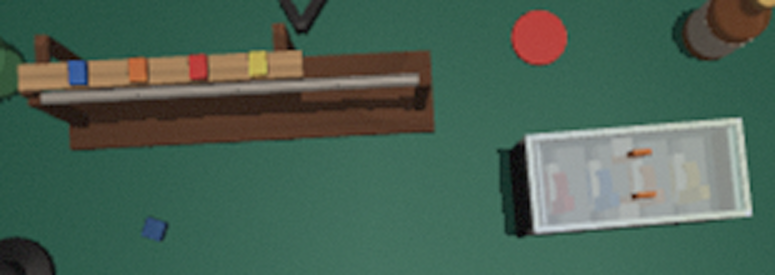

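```bash
cat >> h.py <<'E'
def go(x,y,z,a):
    "rows units to reach world TCP xyz with tool-x heading a (rad), tool down"
    s=arm.state();r=R.from_quat(s['eef_rot']).as_matrix()
    d=r.T@(np.array([x,y,z])-s['tcp_pos']);a0=np.arctan2(r[1,0],r[0,0])
    da=(a-a0+np.pi)%(2*np.pi)-np.pi
    print('->',np.round(d/.04,3),'yaw',round(-np.degrees(da)/6,3),'rows>=',round(np.linalg.norm(d)/.0417,1),round(abs(np.degrees(da))/7.16,1));st()
E
python3 - <<'E'
from h import *
for n,b in(('scene',(20,180,145,290)),('top',(450,185,560,280))):
    c=cap(n);W=world(c);p=W[b[1]:b[3],b[0]:b[2]].reshape(-1,3);p=p[(p[:,2]>.05)&(p[:,2]<.9)]
    print(n,np.round(np.percentile(p,[0,2,50,98,100],axis=0),3).tolist())
    q=p[p[:,1]>-.55];print(np.round(q.max(0),3),q.min(0))
go(.5055,-.261,.40,.09-np.pi/2);go(.5055,-.261,.40,.09+np.pi/2)
E
```

```text
scene [[0.358, -0.731, 0.05], [0.376, -0.724, 0.087], [0.481, -0.61, 0.26], [0.54, -0.51, 0.342], [0.544, -0.509, 0.346]]
[ 0.544 -0.509  0.345] [ 0.35773049 -0.54991864  0.05017781]
top [[0.362, -0.634, 0.05], [0.365, -0.625, 0.097], [0.451, -0.539, 0.26], [0.539, -0.51, 0.342], [0.542, -0.508, 0.346]]
[ 0.542 -0.508  0.346] [ 0.36238178 -0.54998845  0.05016912]
-> [10.098 -6.232 -2.408] yaw 17.051 rows>= 11.6 14.3
t 0.3 tcp [ 0.195  -0.6199  0.3036] F [ 1.2  0.  -0.7] w 1.0
[[0.954, 0.3, -0.0], [0.3, -0.954, 0.001], [-0.0, -0.001, -1.0]] [ 1.28  0.32 -0.07  1.45  0.02  1.37 -0.06]
-> [10.098 -6.232 -2.408] yaw -12.949 rows>= 11.6 10.9
t 0.3 tcp [ 0.195  -0.6199  0.3036] F [ 1.2  0.  -0.7] w 1.0
[[0.954, 0.3, -0.0], [0.3, -0.954, 0.001], [-0.0, -0.001, -1.0]] [ 1.28  0.32 -0.07  1.45  0.02  1.37 -0.06]
```

>>> play_rows --moves '[{"tz":-1},{"tz":-2},{"tz":-3},{"tx":0.8,"ty":-1.2,"tz":-3.5},{"tx":1.6,"ty":-2.4,"tz":-3.7,"yaw":-1},{"tx":2.3,"ty":-3.5,"tz":-3.7,"yaw":-2},{"tx":3,"ty":-4.2,"tz":-3.7,"yaw":-3},{"tx":3.9,"ty":-4.6,"tz":-3.7,"yaw":-4},{"tx":4.8,"ty":-5,"tz":-3.7,"yaw":-5},{"tx":5.7,"ty":-5.3,"tz":-3.5,"yaw":-6},{"tx":6.6,"ty":-5.6,"tz":-3.3,"yaw":-7},{"tx":7.5,"ty":-5.8,"tz":-3.1,"yaw":-8},{"tx":8.4,"ty":-6,"tz":-2.9,"yaw":-9},{"tx":9.3,"ty":-6.1,"tz":-2.6,"yaw":-10.2},{"tx":10.1,"ty":-6.23,"tz":-2.4,"yaw":-11.4},{"tx":10.1,"ty":-6.23,"tz":-2.4,"yaw":-12.5},{"tx":10.1,"ty":-6.23,"tz":-2.4,"yaw":-12.95},{"tx":10.1,"ty":-6.23,"tz":-2.4,"yaw":-12.95}]' --jaw 70

```text
validation failed for argument at $.mo...
```

```bash
python3 - <<'E'
from h import *
go(.5055,-.261,.28,.09+np.pi/2)
c=cap('wrist');W=world(c);cv2.imwrite('pics/w1.png',c['color'])
for ce,s,m in blobs(c,(3,150,100),(16,255,255),40): print(s,np.round(np.median(W[m],0),4),np.round(W[m].max(0),4),np.round(onz(c,*ce,.165),4))
E
```

```text
-> [10.098 -6.23   0.592] yaw -12.949 rows>= 11.4 10.9
t 0.3 tcp [ 0.195  -0.6199  0.3036] F [ 1.2  0.  -0.7] w 1.0
[[0.954, 0.3, -0.0], [0.3, -0.954, 0.001], [-0.0, -0.001, -1.0]] [ 1.28  0.32 -0.07  1.45  0.02  1.37 -0.06]
[     0      0    441    381 117897] [ 1.725e-01 -5.610e-01  3.000e-04] [ 0.4017 -0.3002  0.3739] [ 0.2137 -0.5678  0.165 ]
[ 409    0   79   25 1049] [ 0.3635 -0.6956  0.1303] [ 0.3752 -0.5987  0.3739] [ 0.35   -0.6801  0.165 ]
[ 67 390  46  30 931] [-2.206e-01 -4.610e-01  1.000e-04] [ 0.2641 -0.4299  0.3739] [-0.0061 -0.5216  0.165 ]
```

View pics/w1.png

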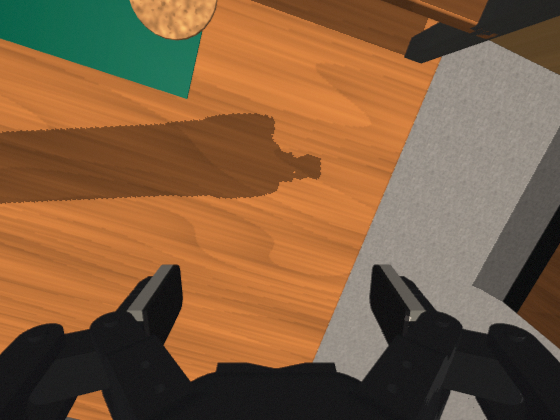

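The move was refused, so the arm hasn't moved (the picture shows only bare table by the shelf). I'll try again with all four keys in every row.

>>> play_rows --moves '[{"tx":0,"ty":0,"tz":-1,"yaw":0},{"tx":0,"ty":0,"tz":-2,"yaw":0},{"tx":0,"ty":0,"tz":-3,"yaw":0},{"tx":0.8,"ty":-1.2,"tz":-3.5,"yaw":0},{"tx":1.6,"ty":-2.4,"tz":-3.7,"yaw":-1},{"tx":2.3,"ty":-3.5,"tz":-3.7,"yaw":-2},{"tx":3,"ty":-4.2,"tz":-3.7,"yaw":-3},{"tx":3.9,"ty":-4.6,"tz":-3.7,"yaw":-4},{"tx":4.8,"ty":-5,"tz":-3.7,"yaw":-5}]' --jaw 70 --newtons 40

```text
clock: 1.1
tcp_pos: [0.2942, -0.3964, 0.4525]
eef_rot: [0.915, 0.404, -0.0, 0.001]
contact_force: [1.2, -1.2, 0.3]
gripper_width: 0.82
```

```bash
python3 -c "
from h import *
go(.5055,-.261,.36,.09+np.pi/2)"
```

```text
-> [6.063 1.62  2.308] yaw -7.918 rows>= 6.4 6.6
t 1.1 tcp [ 0.2942 -0.3964  0.4525] F [ 1.2 -1.2  0.3] w 0.82
[[0.674, 0.739, 0.0], [0.739, -0.674, -0.002], [-0.001, 0.002, -1.0]] [ 1.13 -0.04 -0.24  1.56 -0.01  1.61  0.15]
```

>>> play_rows --moves '[{"tx":0.9,"ty":0.2,"tz":0.2,"yaw":-1},{"tx":1.8,"ty":0.5,"tz":0.4,"yaw":-2},{"tx":2.7,"ty":0.7,"tz":0.8,"yaw":-3},{"tx":3.6,"ty":0.95,"tz":1.2,"yaw":-4},{"tx":4.5,"ty":1.2,"tz":1.6,"yaw":-5},{"tx":5.3,"ty":1.4,"tz":2,"yaw":-6},{"tx":6.06,"ty":1.62,"tz":2.3,"yaw":-7},{"tx":6.06,"ty":1.62,"tz":2.3,"yaw":-7.9},{"tx":6.06,"ty":1.62,"tz":2.3,"yaw":-7.9},{"tx":6.06,"ty":1.62,"tz":2.3,"yaw":-7.9}]'

```text
clock: 1.93
tcp_pos: [0.506, -0.264, 0.3595]
eef_rot: [0.678, 0.736, -0.0, -0.0]
contact_force: [-0.1, -0.5, -0.3]
gripper_width: 0.814
```

```bash
python3 - <<'E'
from h import *
c=cap('wrist');W=world(c);cv2.imwrite('pics/w2.png',c['color'])
for ce,s,m in blobs(c,(3,150,100),(16,255,255),40): print(s,np.round(np.median(W[m],0),4),np.round(W[m].max(0),4),np.round(onz(c,*ce,.165),4))
go(.5055,-.261,.25,.09+np.pi/2)
E
```

```text
[    0     0   125   376 28581] [ 1.891e-01 -3.081e-01  3.000e-04] [ 0.4992 -0.0859  0.4298] [ 0.3074 -0.261   0.165 ]
[341   0  79   7 469] [ 0.6098 -0.0629  0.0143] [ 0.6511 -0.0572  0.4298] [ 0.5694 -0.1095  0.165 ]
[295 185   7  28 172] [ 0.5231 -0.2572  0.1761] [ 0.5264 -0.2502  0.1781] [ 0.524  -0.2599  0.165 ]
[247 186   7  27 179] [ 0.4836 -0.2614  0.176 ] [ 0.4861 -0.2537  0.1776] [ 0.483  -0.2638  0.165 ]
[147 267  12  19  68] [ 0.3381 -0.4342  0.0064] [ 0.3461 -0.4206  0.008 ] [ 0.3983 -0.343   0.165 ]
[ 393  267   57   46 1583] [ 0.6675 -0.3556  0.1315] [ 0.7006 -0.1916  0.4298] [ 0.6492 -0.3368  0.165 ]
[132 285  16  19  86] [ 0.3189 -0.4689  0.0063] [ 0.3289 -0.4515  0.0081] [ 0.3861 -0.3642  0.165 ]
[ 186  316  181   60 6942] [ 0.5096 -0.5416  0.0006] [ 0.6709 -0.1916  0.4298] [ 0.5136 -0.4085  0.165 ]
[511 338  30  20 304] [ 9.319e-01 -5.109e-01  6.000e-04] [ 0.9489 -0.2468  0.3585] [ 0.7648 -0.3897  0.165 ]
[  87  377   48   43 1163] [ 2.628e-01 -6.795e-01  6.000e-04] [ 0.4992 -0.1916  0.4298] [ 0.3529 -0.4929  0.165 ]
[ 410  377   56   43 1575] [ 8.021e-01 -6.423e-01  7.000e-04] [ 0.8669 -0.1916  0.4298] [ 0.6884 -0.4683  0.165 ]
-> [0.095 0.005 2.747] yaw -0.09 rows>= 2.6 0.1
t 1.98 tcp [ 0.5056 -0.2647  0.3599] F [-0.5 -0.  -0.7] w 0.819
[[-0.08, 0.997, -0.0], [0.997, 0.08, -0.001], [-0.001, -0.0, -1.0]] [ 0.87  0.16 -0.49  1.55  0.08  1.45  0.46]
```

View pics/w2.png

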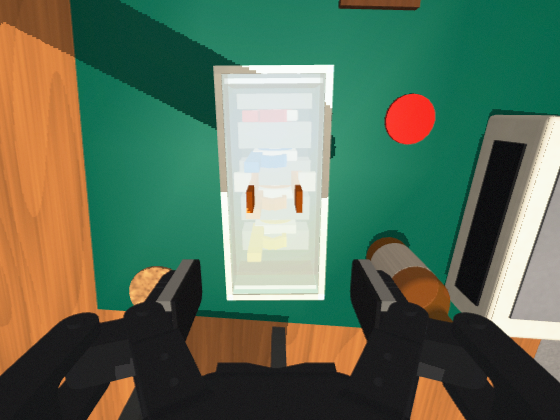

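Tabs at (250,199) and (298,198) in the wrist view, midpoint ≈ (0.504, -0.260). All four tags seem to be there, in the order red, blue, orange, yellow from +y. I'll go down and squeeze.

>>> play_rows --moves '[{"tx":0.12,"ty":-0.02,"tz":0.8,"yaw":-0.09},{"tx":0.12,"ty":-0.02,"tz":1.6,"yaw":-0.09},{"tx":0.12,"ty":-0.02,"tz":2.3,"yaw":-0.09},{"tx":0.12,"ty":-0.02,"tz":2.7,"yaw":-0.09},{"tx":0.12,"ty":-0.02,"tz":3,"yaw":-0.09},{"tx":0.12,"ty":-0.02,"tz":3.15,"yaw":-0.09},{"tx":0.12,"ty":-0.02,"tz":3.3,"yaw":-0.09},{"tx":0.12,"ty":-0.02,"tz":3.3,"yaw":-0.09},{"tx":0.12,"ty":-0.02,"tz":3.3,"yaw":-0.09}]'

```text
clock: 2.73
tcp_pos: [0.5053, -0.2593, 0.2285]
eef_rot: [0.673, 0.739, 0.0, 0.001]
contact_force: [-0.7, 0.6, 0.6]
gripper_width: 0.818
```

>>> play_rows --moves '[{"tx":0,"ty":0,"tz":0,"yaw":0},{"tx":0,"ty":0,"tz":0,"yaw":0},{"tx":0,"ty":0,"tz":0,"yaw":0},{"tx":0,"ty":0,"tz":0,"yaw":0},{"tx":0,"ty":0,"tz":0,"yaw":0},{"tx":0,"ty":0,"tz":0,"yaw":0},{"tx":0,"ty":0,"tz":0,"yaw":0},{"tx":0,"ty":0,"tz":0,"yaw":0},{"tx":0,"ty":0,"tz":0,"yaw":0},{"tx":0,"ty":0,"tz":0,"yaw":0}]' --jaw 20 --newtons 50

```text
clock: 3.57
tcp_pos: [0.5056, -0.2592, 0.2305]
eef_rot: [0.673, 0.74, -0.0, 0.001]
contact_force: [-3.1, 1.2, 12.2]
gripper_width: 0.246
```

```bash
python3 -c "
from h import *
st();c=cap('wrist');cv2.imwrite('pics/w3.png',c['color'][60:360])
W=world(c)
for ce,s,m in blobs(c,(3,150,100),(16,255,255),40): print(s,np.round(np.median(W[m],0),4))"
```

```text
t 3.57 tcp [ 0.5056 -0.2592  0.2305] F [-3.1  1.2 12.2] w 0.246
[[-0.094, 0.996, 0.002], [0.996, 0.094, -0.002], [-0.002, 0.002, -1.0]] [ 0.86  0.23 -0.49  1.74  0.12  1.2   0.43]
[   0  153   37  246 4364] [ 2.359e-01 -4.254e-01  4.000e-04]
[247 249  10  60 224] [ 0.4949 -0.2586  0.168 ]
[294 249  10  60 269] [ 0.5141 -0.2562  0.1736]
[ 77 323  38  27 269] [ 0.3218 -0.4346  0.0064]
[132 353  16  18  98] [ 0.3726 -0.4656  0.0066]
[144 386  36  31 189] [ 3.978e-01 -5.216e-01  5.000e-04]
[389 402  25  18 117] [ 0.678  -0.512   0.0007]
```

View pics/w3.png

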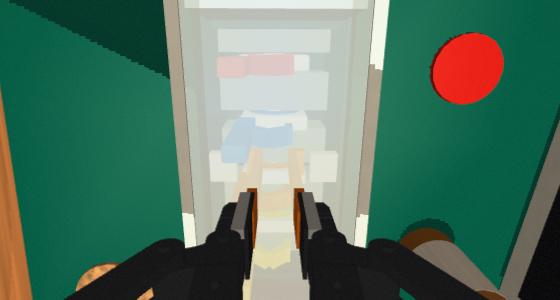

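The pads hold both tabs, at (250,220) and (298,220). Next, a gentle trial lift.

>>> play_rows --moves '[{"tx":0,"ty":0,"tz":-0.05,"yaw":0},{"tx":0,"ty":0,"tz":-0.1,"yaw":0},{"tx":0,"ty":0,"tz":-0.15,"yaw":0},{"tx":0,"ty":0,"tz":-0.2,"yaw":0},{"tx":0,"ty":0,"tz":-0.25,"yaw":0},{"tx":0,"ty":0,"tz":-0.3,"yaw":0},{"tx":0,"ty":0,"tz":-0.3,"yaw":0}]'

```text
clock: 4.2
tcp_pos: [0.5052, -0.2589, 0.2398]
eef_rot: [0.673, 0.74, 0.0, 0.0]
contact_force: [-0.8, -0.4, -1.3]
gripper_width: 0.244
```

>>> play_rows --moves '[{"tx":0,"ty":0,"tz":-0.3,"yaw":0},{"tx":0,"ty":0,"tz":-0.7,"yaw":0},{"tx":0,"ty":0,"tz":-1.2,"yaw":0},{"tx":0,"ty":0,"tz":-1.8,"yaw":0},{"tx":0,"ty":0,"tz":-2.4,"yaw":0},{"tx":0.3,"ty":0,"tz":-2.8,"yaw":0},{"tx":0.9,"ty":-0.1,"tz":-2.9,"yaw":0},{"tx":1.6,"ty":-0.2,"tz":-2.9,"yaw":0},{"tx":2.4,"ty":-0.3,"tz":-2.9,"yaw":0},{"tx":3.2,"ty":-0.4,"tz":-2.9,"yaw":0},{"tx":4,"ty":-0.5,"tz":-2.9,"yaw":0},{"tx":4.8,"ty":-0.6,"tz":-2.9,"yaw":0},{"tx":5.5,"ty":-0.7,"tz":-2.9,"yaw":0},{"tx":6.1,"ty":-0.77,"tz":-2.7,"yaw":0},{"tx":6.5,"ty":-0.77,"tz":-2.3,"yaw":0},{"tx":6.58,"ty":-0.77,"tz":-1.7,"yaw":0},{"tx":6.58,"ty":-0.77,"tz":-1,"yaw":0},{"tx":6.58,"ty":-0.77,"tz":-0.4,"yaw":0},{"tx":6.58,"ty":-0.77,"tz":0.2,"yaw":0},{"tx":6.58,"ty":-0.77,"tz":0.7,"yaw":0}]'

```text
clock: 5.87
tcp_pos: [0.4492, 0.0005, 0.2108]
eef_rot: [0.673, 0.74, -0.0, 0.0]
contact_force: [-0.2, -0.3, -2.1]
gripper_width: 0.243
```

>>> play_rows --moves '[{"tx":0,"ty":0,"tz":0.3,"yaw":0},{"tx":0,"ty":0,"tz":0.6,"yaw":0},{"tx":0,"ty":0,"tz":0.85,"yaw":0},{"tx":0,"ty":0,"tz":1.0,"yaw":0},{"tx":0,"ty":0,"tz":1.15,"yaw":0},{"tx":0,"ty":0,"tz":1.25,"yaw":0},{"tx":0,"ty":0,"tz":1.3,"yaw":0},{"tx":0,"ty":0,"tz":1.3,"yaw":0}]'

```text
clock: 6.53
tcp_pos: [0.4495, 0.0003, 0.1594]
eef_rot: [0.673, 0.74, -0.0, -0.0]
contact_force: [0.1, 0.1, -1.9]
gripper_width: 0.244
```

>>> play_rows --moves '[{"tx":0,"ty":0,"tz":0.05,"yaw":0},{"tx":0,"ty":0,"tz":0.1,"yaw":0},{"tx":0,"ty":0,"tz":0.13,"yaw":0},{"tx":0,"ty":0,"tz":0.13,"yaw":0}]'

```text
clock: 6.87
tcp_pos: [0.4498, 0.0003, 0.1547]
eef_rot: [0.673, 0.74, -0.0, 0.0]
contact_force: [-0.6, 0.3, 1.0]
gripper_width: 0.24
```

>>> play_rows --moves '[{"tx":0,"ty":0,"tz":0,"yaw":0},{"tx":0,"ty":0,"tz":0,"yaw":0},{"tx":0,"ty":0,"tz":0,"yaw":0},{"tx":0,"ty":0,"tz":0,"yaw":0},{"tx":0,"ty":0,"tz":0,"yaw":0},{"tx":0,"ty":0,"tz":-0.4,"yaw":0},{"tx":0,"ty":0,"tz":-1,"yaw":0},{"tx":0,"ty":0,"tz":-1.8,"yaw":0},{"tx":0,"ty":0,"tz":-2.6,"yaw":0},{"tx":0,"ty":0,"tz":-3.4,"yaw":1},{"tx":-0.5,"ty":0,"tz":-4.2,"yaw":2},{"tx":-1.2,"ty":0.1,"tz":-4.7,"yaw":3},{"tx":-2,"ty":0.1,"tz":-5,"yaw":4},{"tx":-2.8,"ty":0.2,"tz":-5.1,"yaw":5},{"tx":-3.6,"ty":0.2,"tz":-5.1,"yaw":6},{"tx":-4.4,"ty":0.3,"tz":-5.1,"yaw":7},{"tx":-5.2,"ty":0.3,"tz":-5.1,"yaw":8},{"tx":-5.9,"ty":0.4,"tz":-5.1,"yaw":9},{"tx":-6.4,"ty":0.4,"tz":-5.1,"yaw":10},{"tx":-6.57,"ty":0.4,"tz":-5.1,"yaw":11}]' --jaw 70

```text
clock: 8.53
tcp_pos: [0.4895, -0.2643, 0.3576]
eef_rot: [0.969, 0.249, -0.0, 0.0]
contact_force: [-0.4, 0.2, -0.5]
gripper_width: 0.817
```

>>> play_rows --moves '[{"tx":0,"ty":0,"tz":0,"yaw":1},{"tx":0,"ty":0,"tz":0,"yaw":2},{"tx":0,"ty":0,"tz":0,"yaw":3},{"tx":0,"ty":0,"tz":0,"yaw":4},{"tx":0,"ty":0,"tz":0,"yaw":4},{"tx":0,"ty":0,"tz":0,"yaw":4},{"tx":0,"ty":0,"tz":0,"yaw":4}]' --jaw 35

```text
clock: 9.12
tcp_pos: [0.4902, -0.2598, 0.3583]
eef_rot: [0.999, 0.048, 0.0, 0.0]
contact_force: [0.5, -0.1, -0.3]
gripper_width: 0.409
```

```bash
cat > tags.py <<'E'
from h import *
st();c=cap('wrist');W=world(c);cv2.imwrite('pics/w4.png',c['color'])
for k,(lo,hi) in COL.items():
    for ce,s,m in blobs(c,lo,hi,30):
        p=W[m];p=p[(p[:,2]>.128)&(p[:,2]<.145)]
        if len(p)>15:
            r=cv2.minAreaRect(p[:,:2].astype(np.float32));print(k,s,len(p),'top',np.round(np.median(p,0),4),np.round(r[0],4),np.round(r[1],4),r[2])
E
python3 tags.py
```

```text
t 9.12 tcp [ 0.4902 -0.2598  0.3583] F [ 0.5 -0.1 -0.3] w 0.409
[[0.995, 0.097, 0.0], [0.097, -0.995, -0.0], [0.0, 0.0, -1.0]] [ 0.88  0.12 -0.48  1.59  0.06  1.44 -1.08]
red [201 159  25  50 748] 191 top [ 0.4777 -0.1969  0.1368] [ 0.4771 -0.1961] [0.0138 0.0101] 5.155187606811523
orange [ 391    0   78   35 1942] 989 top [ 0.655  -0.3736  0.1343] [ 0.6549 -0.3765] [0.0167 0.0512] 5.41243314743042
orange [  422     0   138   392 30113] 6008 top [ 0.4305 -0.5332  0.1304] [ 0.4393 -0.5466] [0.1601 0.076 ] 0.662912905216217
orange [292 164  16  47 447] 117 top [ 0.4886 -0.2849  0.137 ] [ 0.4849 -0.2852] [0.0141 0.0096] 6.221241474151611
yellow [332 161  24  50 647] 174 top [ 0.4894 -0.3295  0.1372] [ 0.489  -0.3302] [0.0139 0.0101] 6.485722541809082
blue [249 160  14  50 572] 175 top [ 0.4821 -0.241   0.1371] [ 0.4806 -0.241 ] [0.0144 0.0095] 5.047397613525391
```

View pics/w4.png

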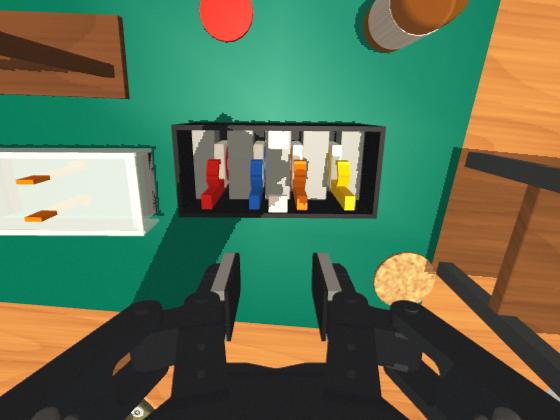

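The wrist view shows the open case with four tags: red (213,185), blue (256,183), orange (300,185), yellow (344,185). Their stem tops read 0.137 m, as expected. I'll hang them from the far mark inwards: blue, orange, red, yellow.

>>> play_rows --moves '[{"tx":-0.1,"ty":-0.25,"tz":0.7,"yaw":0},{"tx":-0.19,"ty":-0.49,"tz":1.5,"yaw":0},{"tx":-0.19,"ty":-0.49,"tz":2.3,"yaw":0},{"tx":-0.19,"ty":-0.49,"tz":3,"yaw":0},{"tx":-0.19,"ty":-0.49,"tz":3.4,"yaw":0},{"tx":-0.19,"ty":-0.49,"tz":3.7,"yaw":0},{"tx":-0.19,"ty":-0.49,"tz":4,"yaw":0},{"tx":-0.19,"ty":-0.49,"tz":4.26,"yaw":0},{"tx":-0.19,"ty":-0.49,"tz":4.26,"yaw":0},{"tx":-0.19,"ty":-0.49,"tz":4.26,"yaw":0}]'

```text
clock: 10.0
tcp_pos: [0.481, -0.2412, 0.1881]
eef_rot: [0.999, 0.047, 0.0, -0.0]
contact_force: [-0.4, -0.4, 0.2]
gripper_width: 0.407
```

>>> play_rows --moves '[{"tx":0,"ty":0,"tz":0,"yaw":0},{"tx":0,"ty":0,"tz":0,"yaw":0},{"tx":0,"ty":0,"tz":0,"yaw":0},{"tx":0,"ty":0,"tz":0,"yaw":0},{"tx":0,"ty":0,"tz":0,"yaw":0},{"tx":0,"ty":0,"tz":0,"yaw":0},{"tx":0,"ty":0,"tz":0,"yaw":0}]' --jaw 2 --newtons 50

```text
clock: 10.58
tcp_pos: [0.4814, -0.2414, 0.1891]
eef_rot: [0.999, 0.047, 0.001, 0.001]
contact_force: [-1.4, 0.6, 6.1]
gripper_width: 0.104
```

```bash
python3 -c "
from h import *
st();c=cap('wrist');cv2.imwrite('pics/w5.png',c['color'])"
```

```text
t 10.58 tcp [ 0.4814 -0.2414  0.1891] F [-1.4  0.6  6.1] w 0.104
[[0.996, 0.094, 0.002], [0.094, -0.996, -0.001], [0.002, 0.001, -1.0]] [ 0.86  0.21 -0.49  1.86  0.11  1.1  -1.15]
```

>>> play_rows --moves '[{"tx":0,"ty":0,"tz":-0.2,"yaw":0},{"tx":0,"ty":0,"tz":-0.6,"yaw":0},{"tx":0,"ty":0,"tz":-1.2,"yaw":0},{"tx":0,"ty":0,"tz":-1.9,"yaw":0},{"tx":0,"ty":0,"tz":-2.6,"yaw":0},{"tx":0,"ty":0,"tz":-3.3,"yaw":0},{"tx":0,"ty":0,"tz":-3.9,"yaw":0},{"tx":0.1,"ty":-0.4,"tz":-4.27,"yaw":0.1},{"tx":0.2,"ty":-1,"tz":-4.27,"yaw":0.2},{"tx":0.4,"ty":-1.8,"tz":-4.27,"yaw":0.36},{"tx":0.6,"ty":-2.6,"tz":-4.27,"yaw":0.36},{"tx":0.7,"ty":-3.4,"tz":-4.27,"yaw":0.36},{"tx":0.9,"ty":-4.2,"tz":-4.27,"yaw":0.36},{"tx":1.05,"ty":-5,"tz":-4.27,"yaw":0.36},{"tx":1.2,"ty":-5.6,"tz":-4.27,"yaw":0.36},{"tx":1.3,"ty":-6.1,"tz":-4.27,"yaw":0.36},{"tx":1.32,"ty":-6.29,"tz":-4.27,"yaw":0.36},{"tx":1.32,"ty":-6.29,"tz":-4.27,"yaw":0.36},{"tx":1.32,"ty":-6.29,"tz":-4.27,"yaw":0.36},{"tx":1.32,"ty":-6.29,"tz":-4.27,"yaw":0.36}]'

```text
clock: 12.3
tcp_pos: [0.5096, 0.0123, 0.3585]
eef_rot: [1.0, 0.027, -0.0, 0.0]
contact_force: [-0.7, -0.1, 0.5]
gripper_width: 0.099
```

```bash
python3 - <<'E'
from h import *
st();c=cap('wrist');W=world(c);cv2.imwrite('pics/w6.png',c['color'])
h=cv2.cvtColor(c['color'],cv2.COLOR_BGR2HSV)
sel=(h[...,1]<60)&(W[...,2]>.165)&(W[...,2]<.2)&(W[...,0]>.56)&(W[...,0]<.61)
q=W[sel];print(len(q),np.round(np.percentile(q,[1,50,99],axis=0),4).tolist())
l=cv2.fitLine(q[:,:2].astype(np.float32),cv2.DIST_HUBER,0,.01,.01).ravel();print(l,np.arctan(-l[0]/l[1]))
for k,(lo,hi) in COL.items():
    for ce,s,m in blobs(c,lo,hi,30):
        p=W[m];print(k,s,np.round(np.median(p,0),4),np.round(onz(c,*ce,.218),4))
c=cap('top')
for k,(lo,hi) in COL.items():
    for ce,s,m in blobs(c,lo,hi,6,(125,150,255,180)):print('top',k,s,np.round(onz(c,*ce,.218),4))
E
```

```text
t 12.3 tcp [0.5096 0.0123 0.3585] F [-0.7 -0.1  0.5] w 0.099
[[0.999, 0.054, -0.001], [0.054, -0.999, -0.001], [-0.001, 0.001, -1.0]] [ 0.63  0.03 -0.72  1.69  0.02  1.43 -1.61]
5498 [[0.5707, -0.0425, 0.1818], [0.5827, 0.0769, 0.1855], [0.5946, 0.2122, 0.1876]]
[ 0.06565668 -0.99784225  0.5826809   0.08112316] 0.06570394
red [ 420   17   55   58 2411] [ 0.6692 -0.1841  0.0084] [ 0.6258 -0.0846  0.218 ]
red [  26   60   43   39 1361] [0.5944 0.1552 0.2178] [0.5943 0.1552 0.218 ]
red [436 185   5  22  61] [ 0.4977 -0.1874  0.0499] [ 0.5349 -0.0975  0.218 ]
red [ 437  193   56   52 1210] [ 0.4824 -0.1914  0.1031] [ 0.5182 -0.1211  0.218 ]
orange [  25   12  155   54 1264] [0.6278 0.0871 0.2061] [0.6181 0.0932 0.218 ]
orange [182  56  16   4  46] [0.6386 0.1202 0.0144] [0.6108 0.0688 0.218 ]
orange [ 212   56  133   42 5050] [0.6243 0.0098 0.0143] [0.6037 0.0127 0.218 ]
orange [360  96  17  19 300] [ 0.5911 -0.0509  0.1864] [ 0.5899 -0.0422  0.218 ]
orange [  21  115  321   21 5481] [0.5624 0.1431 0.0142] [0.5718 0.0766 0.218 ]
orange [505 177  11  29 181] [ 0.5057 -0.2773  0.0462] [ 0.
[... 371 characters left out ...]
 343  107   62 3088] [ 0.2162 -0.4166  0.0005] [ 0.3994 -0.1938  0.218 ]
orange [147 346  24  26 240] [0.1962 0.1814 0.0003] [0.3911 0.0978 0.218 ]
orange [381 346  25  25 241] [ 0.2159 -0.1925  0.0003] [ 0.4007 -0.0879  0.218 ]
yellow [ 117   59   36   39 1152] [0.598  0.1025 0.2181] [0.5979 0.1025 0.218 ]
yellow [546 181   8   8  31] [ 0.5163 -0.3214  0.0469] [ 0.5458 -0.1705  0.218 ]
blue [ 265  188   23  117 2406] [0.5162 0.0121 0.2747] [0.4924 0.0105 0.218 ]
blue [ 95 194  25  23 398] [0.4542 0.2318 0.0214] [0.516 0.127 0.218]
top red [201 162   7  10  69] [0.5953 0.1586 0.218 ]
top orange [177 163   7  10  69] [0.5924 0.2133 0.218 ]
top blue [153 164   7  10  68] [0.5894 0.268  0.218 ]
```

View pics/w6.png

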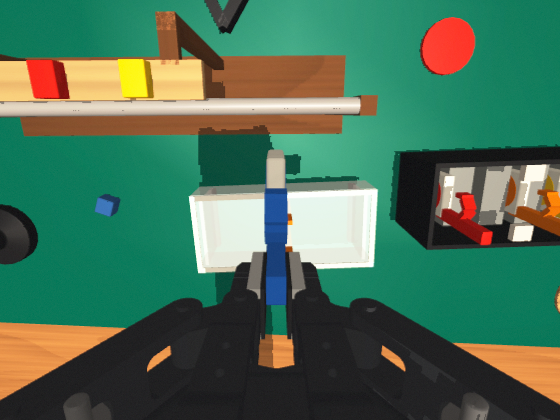

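Blue is held upright at (277,230). The rail is at (180–360, 104) with its loading stretch free, and the measured rail top of 0.186 m matches. Now to lower to passing height, move in, then hook on.

>>> play_rows --moves '[{"tx":0,"ty":0,"tz":0.5,"yaw":-0.03},{"tx":0,"ty":0,"tz":1,"yaw":-0.03},{"tx":0,"ty":0,"tz":1.4,"yaw":-0.03},{"tx":0,"ty":0,"tz":1.51,"yaw":-0.03},{"tx":0.1,"ty":0,"tz":1.51,"yaw":-0.03},{"tx":0.35,"ty":0,"tz":1.51,"yaw":-0.03},{"tx":0.6,"ty":0,"tz":1.51,"yaw":-0.03},{"tx":0.85,"ty":0,"tz":1.51,"yaw":-0.03},{"tx":1.1,"ty":0,"tz":1.51,"yaw":-0.03},{"tx":1.3,"ty":0,"tz":1.51,"yaw":-0.03},{"tx":1.45,"ty":0,"tz":1.51,"yaw":-0.03},{"tx":1.53,"ty":0,"tz":1.51,"yaw":-0.03},{"tx":1.53,"ty":0,"tz":1.51,"yaw":-0.03},{"tx":1.53,"ty":0,"tz":1.51,"yaw":-0.03}]'

```text
clock: 13.57
tcp_pos: [0.5707, 0.0179, 0.2984]
eef_rot: [1.0, 0.03, -0.0, -0.0]
contact_force: [0.1, -0.1, -1.4]
gripper_width: 0.098
```

>>> play_rows --moves '[{"tx":0,"ty":0,"tz":0.1,"yaw":0},{"tx":0,"ty":0,"tz":0.2,"yaw":0},{"tx":0,"ty":0,"tz":0.3,"yaw":0},{"tx":0,"ty":0,"tz":0.4,"yaw":0},{"tx":0,"ty":0,"tz":0.47,"yaw":0},{"tx":0,"ty":0,"tz":0.47,"yaw":0},{"tx":0,"ty":0,"tz":0.47,"yaw":0}]'

```text
clock: 14.15
tcp_pos: [0.5706, 0.0178, 0.2792]
eef_rot: [1.0, 0.03, -0.0, 0.0]
contact_force: [0.2, 0.7, 0.1]
gripper_width: 0.101
```

```bash
python3 - <<'E'
from h import *
st();c=cap('scene');cv2.imwrite('pics/s1.png',cv2.resize(c['color'][170:290,240:420],None,fx=4,fy=4,interpolation=cv2.INTER_CUBIC))
E
```

```text
t 14.15 tcp [0.5706 0.0178 0.2792] F [0.2 0.7 0.1] w 0.101
[[0.998, 0.06, -0.001], [0.06, -0.998, -0.0], [-0.001, 0.0, -1.0]] [ 0.56  0.24 -0.73  1.67  0.16  1.3  -1.71]
```

View pics/s1.png

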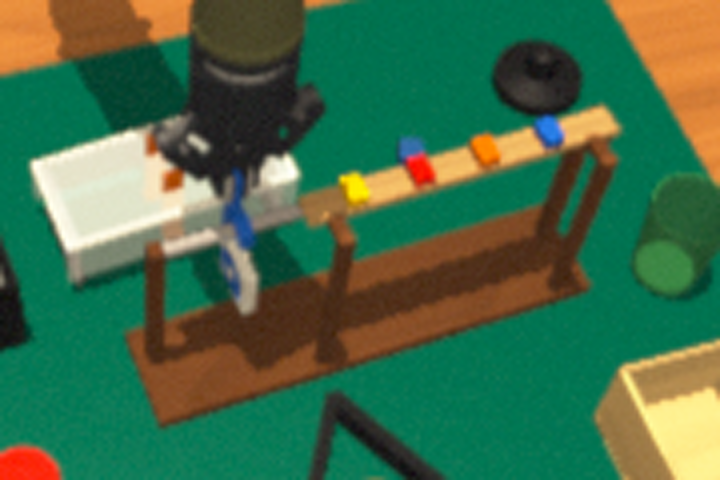

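Blue is hooked on the loading stretch at (240,260), with its lip beyond the rail. Now I'll slide it along to the blue mark.

>>> play_rows --moves '[{"tx":0,"ty":-0.1,"tz":0,"yaw":0},{"tx":0,"ty":-0.3,"tz":0,"yaw":0},{"tx":0,"ty":-0.7,"tz":0,"yaw":0},{"tx":0,"ty":-1.1,"tz":0,"yaw":0},{"tx":0,"ty":-1.5,"tz":0,"yaw":0},{"tx":0,"ty":-1.9,"tz":0,"yaw":0},{"tx":0,"ty":-2.4,"tz":0,"yaw":0},{"tx":0,"ty":-2.9,"tz":0,"yaw":0},{"tx":0,"ty":-3.4,"tz":0,"yaw":0},{"tx":0,"ty":-3.9,"tz":0,"yaw":0},{"tx":0,"ty":-4.4,"tz":0,"yaw":0},{"tx":0,"ty":-4.9,"tz":0,"yaw":0},{"tx":0,"ty":-5.3,"tz":0,"yaw":0},{"tx":0,"ty":-5.7,"tz":0,"yaw":0},{"tx":0,"ty":-6,"tz":0,"yaw":0},{"tx":0,"ty":-6.15,"tz":0,"yaw":0},{"tx":0,"ty":-6.23,"tz":0,"yaw":0},{"tx":0,"ty":-6.23,"tz":0,"yaw":0},{"tx":0,"ty":-6.23,"tz":0,"yaw":0}]'

```text
clock: 15.78
tcp_pos: [0.5562, 0.2658, 0.2794]
eef_rot: [1.0, 0.029, -0.0, 0.0]
contact_force: [0.1, 0.2, -1.3]
gripper_width: 0.102
```

```bash
python3 - <<'E'
from h import *
st();c=cap('wrist');W=world(c);cv2.imwrite('pics/w7.png',c['color'])
for ce,s,m in blobs(c,*COL['blue'],30): print(s,np.round(np.median(W[m],0),4),np.round(onz(c,*ce,.218),4))
h=cv2.cvtColor(c['color'],cv2.COLOR_BGR2HSV)
sel=(h[...,1]<60)&(W[...,2]>.165)&(W[...,2]<.2)&(W[...,0]>.55)&(W[...,0]<.61)
q=W[sel];l=cv2.fitLine(q[:,:2].astype(np.float32),cv2.DIST_HUBER,0,.01,.01).ravel();print(len(q),l,np.arctan(-l[0]/l[1]))
c=cap('scene');W=world(c)
for ce,s,m in blobs(c,*COL['blue'],8,(300,150,420,260)): print('sc',s,ce,np.round(np.median(W[m],0),4))
E
```

```text
t 15.78 tcp [0.5562 0.2658 0.2794] F [ 0.1  0.2 -1.3] w 0.102
[[0.998, 0.059, -0.0], [0.059, -0.998, -0.001], [-0.0, 0.001, -1.0]] [ 0.16  0.37 -0.82  1.55  0.27  1.34 -2.2 ]
[ 254  183   37  122 3314] [0.5806 0.2667 0.2183] [0.5774 0.2672 0.218 ]
185 [ 0.05569753 -0.9984477   0.5700592   0.21533918] 0.055726364
sc [368 193  13  14  54] [374.77777778 201.03703704] [0.5848 0.266  0.2171]
sc [340 205   6   4  16] [341.9375 206.0625] [0.451  0.2346 0.0228]
```

```bash
python3 - <<'E'
from h import *
c=cap('wrist');W=world(c)
h=cv2.cvtColor(c['color'],cv2.COLOR_BGR2HSV);m=cv2.inRange(h,*map(np.array,COL['blue']))>0
for n,s in(('mark',(W[...,2]>.214)&(W[...,2]<.222)&(W[...,0]>.57)),('hook roof',(W[...,2]<.213)&(W[...,2]>.19)),('stem',(W[...,2]>.2225))):
    q=W[m&s]
    if len(q): print(n,len(q),np.round(np.percentile(q,[2,50,98],axis=0),4).tolist(),np.round((q.min(0)+q.max(0))/2,4))
E
cat > /dev/null
```

```text
mark 1826 [[0.5774, 0.261, 0.216], [0.5887, 0.2685, 0.2183], [0.5987, 0.2759, 0.2195]] [0.5878 0.2683 0.2171]
hook roof 497 [[0.5618, 0.2602, 0.1901], [0.5626, 0.2653, 0.2012], [0.5989, 0.274, 0.2125]] [0.5803 0.2679 0.2015]
stem 702 [[0.5493, 0.2603, 0.2233], [0.5572, 0.2646, 0.2274], [0.5635, 0.269, 0.233]] [0.5883 0.2646 0.2861]
```

View pics/w7.png

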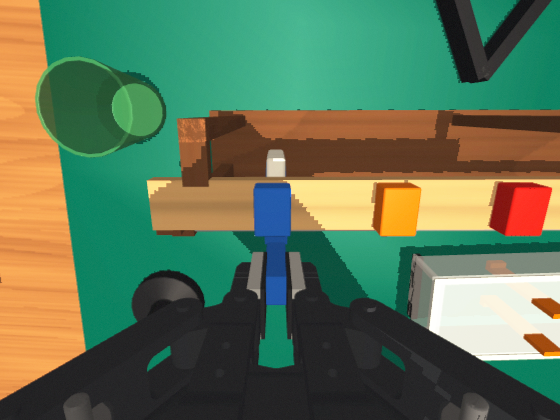

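The wrist view shows the blue tag under the blue mark (273,208), about 2 mm short. I'll nudge it, lower it 2 mm and let go.

>>> play_rows --moves '[{"tx":0,"ty":-0.05,"tz":0,"yaw":0},{"tx":0,"ty":-0.05,"tz":0.03,"yaw":0},{"tx":0,"ty":-0.05,"tz":0.05,"yaw":0},{"tx":0,"ty":-0.05,"tz":0.05,"yaw":0}]'

```text
clock: 16.27
tcp_pos: [0.5558, 0.2686, 0.2781]
eef_rot: [1.0, 0.03, 0.0, 0.0]
contact_force: [-1.5, -0.8, 3.1]
gripper_width: 0.101
```

>>> play_rows --moves '[{"tx":0,"ty":0,"tz":0,"yaw":0},{"tx":0,"ty":0,"tz":0,"yaw":0},{"tx":0,"ty":0,"tz":0,"yaw":0},{"tx":0,"ty":0,"tz":0,"yaw":0},{"tx":0,"ty":0,"tz":0,"yaw":0},{"tx":0,"ty":0,"tz":-0.4,"yaw":0},{"tx":0,"ty":0,"tz":-1,"yaw":0},{"tx":0,"ty":0,"tz":-1.6,"yaw":0},{"tx":0,"ty":0,"tz":-2.1,"yaw":0},{"tx":0,"ty":0,"tz":-2.1,"yaw":0},{"tx":0,"ty":0,"tz":-2.1,"yaw":0}]' --jaw 30

```text
clock: 17.18
tcp_pos: [0.556, 0.2691, 0.3626]
eef_rot: [1.0, 0.03, 0.001, -0.0]
contact_force: [-0.5, 0.0, -0.5]
gripper_width: 0.353
```

```bash
cat > chk.py <<'E'
import sys
from h import *
# compare stem top with its mark in rack axes, wrist cam
k=sys.argv[1];c=cap('wrist');W=world(c)
h=cv2.cvtColor(c['color'],cv2.COLOR_BGR2HSV);m=cv2.inRange(h,*map(np.array,COL[k]))>0
a=np.array([np.cos(.057),np.sin(.057)]);b=np.array([-a[1],a[0]]);O=np.array([.5815,.132])
P=(W[...,:2]-O);X=P@a;Y=P@b;Z=W[...,2]
for n,s in(('mark',(Z>.214)&(Z<.2215)&(X>.003)&(X<.035)),('stem',(Z>.2225)&(Z<.24)&(X>-.04)&(X<0)),('stem2',(Z>.21)&(Z<.24)&(X>-.04)&(X<-.008))):
    s=s&m
    if s.any(): print(n,s.sum(),'X',np.round(np.percentile(X[s],[2,50,98]),4),'Y',np.round(np.percentile(Y[s],[2,50,98]),4),'Z',np.round(np.median(Z[s]),4))
E
python3 chk.py blue; python3 -c "
from h import *
go(.4849,-.2852,.36,.094)"
```

```text
mark 728 X [0.0033 0.0145 0.0249] Y [0.1287 0.1361 0.1429] Z 0.2182
stem 282 X [-0.0273 -0.0197 -0.0133] Y [0.1325 0.1374 0.1418] Z 0.2249
stem2 360 X [-0.0272 -0.0179 -0.0132] Y [0.1325 0.1374 0.1416] Z 0.2247
-> [-2.595 13.714  0.033] yaw -0.327 rows>= 13.4 0.3
t 17.23 tcp [0.5557 0.2686 0.3612] F [ 0.4 -0.4  0. ] w 0.355
[[0.998, 0.06, 0.0], [0.06, -0.998, -0.0], [0.0, 0.0, -1.0]] [ 0.16  0.33 -0.84  1.43  0.24  1.49 -2.18]
```

Blue hangs within about 1.3 mm of its mark. Next is orange.

>>> play_rows --moves '[{"tx":-0.2,"ty":1,"tz":0,"yaw":0},{"tx":-0.4,"ty":2,"tz":0,"yaw":0},{"tx":-0.6,"ty":3,"tz":0,"yaw":0},{"tx":-0.75,"ty":4,"tz":0,"yaw":0},{"tx":-0.95,"ty":5,"tz":0,"yaw":0},{"tx":-1.15,"ty":6,"tz":0,"yaw":0},{"tx":-1.3,"ty":7,"tz":0,"yaw":0},{"tx":-1.5,"ty":8,"tz":0,"yaw":0},{"tx":-1.7,"ty":9,"tz":0,"yaw":-0.33},{"tx":-1.9,"ty":10,"tz":0,"yaw":-0.33},{"tx":-2.1,"ty":11,"tz":0,"yaw":-0.33},{"tx":-2.3,"ty":12,"tz":0,"yaw":-0.33},{"tx":-2.45,"ty":13,"tz":0,"yaw":-0.33},{"tx":-2.6,"ty":13.71,"tz":0,"yaw":-0.33},{"tx":-2.6,"ty":13.71,"tz":0,"yaw":-0.33},{"tx":-2.6,"ty":13.71,"tz":0,"yaw":-0.33},{"tx":-2.6,"ty":13.71,"tz":0,"yaw":-0.33}]'

```text
clock: 18.65
tcp_pos: [0.4846, -0.2841, 0.3602]
eef_rot: [0.999, 0.047, -0.001, -0.001]
contact_force: [-0.2, 1.2, 0.4]
gripper_width: 0.348
```

```bash
python3 tags.py; python3 -c "
from h import *
go(.4849,-.2852,.188,.09)"
```

```text
t 18.65 tcp [ 0.4846 -0.2841  0.3602] F [-0.2  1.2  0.4] w 0.348
[[0.996, 0.095, -0.002], [0.095, -0.996, 0.002], [-0.001, -0.002, -1.0]] [ 0.9   0.14 -0.46  1.57  0.06  1.45 -1.04]
red [176 151  31  49 810] 198 top [ 0.4776 -0.197   0.1367] [ 0.4771 -0.196 ] [0.0136 0.0102] 5.992084503173828
orange [ 367    0   67   25 1149] 376 top [ 0.6513 -0.3762  0.1312] [ 0.6508 -0.3771] [0.0085 0.0381] 5.288418292999268
orange [  407     0   153   377 34339] 9114 top [ 0.435  -0.5451  0.1305] [ 0.4492 -0.5575] [0.1811 0.0975] 1.0043609142303467
orange [272 151  12  50 547] 177 top [ 0.4856 -0.2853  0.1372] [ 0.485  -0.2857] [0.014  0.0096] 5.599557399749756
yellow [312 153  19  49 585] 167 top [ 0.4897 -0.3299  0.1372] [ 0.489  -0.3303] [0.0136 0.0102] 5.885571479797363
-> [-3.000e-03  5.200e-02  4.317e+00] yaw 0.061 rows>= 4.1 0.1
t 18.7 tcp [ 0.485  -0.2834  0.3607] F [-0.1  0.8  0.6] w 0.35
[[0.995, 0.096, -0.001], [0.096, -0.995, 0.001], [-0.001, -0.002, -1.0]] [ 0.9   0.14 -0.46  1.57  0.06  1.45 -1.04]
```

>>> play_rows --moves '[{"tx":0,"ty":0.04,"tz":0.8,"yaw":0.05},{"tx":0,"ty":0.04,"tz":1.6,"yaw":0.05},{"tx":0,"ty":0.04,"tz":2.4,"yaw":0.05},{"tx":0,"ty":0.04,"tz":3,"yaw":0.05},{"tx":0,"ty":0.04,"tz":3.5,"yaw":0.05},{"tx":0,"ty":0.04,"tz":3.8,"yaw":0.05},{"tx":0,"ty":0.04,"tz":4.1,"yaw":0.05},{"tx":0,"ty":0.04,"tz":4.31,"yaw":0.05},{"tx":0,"ty":0.04,"tz":4.31,"yaw":0.05},{"tx":0,"ty":0.04,"tz":4.31,"yaw":0.05}]'

```text
clock: 19.53
tcp_pos: [0.4852, -0.2865, 0.1896]
eef_rot: [0.999, 0.045, 0.0, 0.0]
contact_force: [-0.3, 0.2, 0.6]
gripper_width: 0.352
```

>>> play_rows --moves '[{"tx":0,"ty":0,"tz":0,"yaw":0},{"tx":0,"ty":0,"tz":0,"yaw":0},{"tx":0,"ty":0,"tz":0,"yaw":0},{"tx":0,"ty":0,"tz":0,"yaw":0},{"tx":0,"ty":0,"tz":0,"yaw":0},{"tx":0,"ty":0,"tz":0,"yaw":0},{"tx":0,"ty":0,"tz":0,"yaw":0}]' --jaw 2

```text
clock: 20.12
tcp_pos: [0.4855, -0.2869, 0.1905]
eef_rot: [0.999, 0.045, 0.001, 0.001]
contact_force: [-1.0, 0.7, 6.7]
gripper_width: 0.101
```

```bash
python3 -c "
from h import *
go(.5098,.0143,.36,.058)"
```

```text
-> [ 1.282 -7.44  -4.247] yaw 0.297 rows>= 8.3 0.2
t 20.12 tcp [ 0.4855 -0.2869  0.1905] F [-1.   0.7  6.7] w 0.101
[[0.996, 0.089, 0.002], [0.089, -0.996, -0.001], [0.002, 0.001, -1.0]] [ 0.88  0.25 -0.45  1.79  0.12  1.12 -1.09]
```

>>> play_rows --moves '[{"tx":0,"ty":0,"tz":-0.2,"yaw":0},{"tx":0,"ty":0,"tz":-0.6,"yaw":0},{"tx":0,"ty":0,"tz":-1.2,"yaw":0},{"tx":0,"ty":0,"tz":-1.9,"yaw":0},{"tx":0,"ty":0,"tz":-2.7,"yaw":0},{"tx":0,"ty":0,"tz":-3.5,"yaw":0},{"tx":0,"ty":-0.1,"tz":-4.1,"yaw":0},{"tx":0.1,"ty":-0.6,"tz":-4.25,"yaw":0.1},{"tx":0.2,"ty":-1.3,"tz":-4.25,"yaw":0.2},{"tx":0.35,"ty":-2.1,"tz":-4.25,"yaw":0.3},{"tx":0.5,"ty":-3,"tz":-4.25,"yaw":0.3},{"tx":0.65,"ty":-3.9,"tz":-4.25,"yaw":0.3},{"tx":0.8,"ty":-4.8,"tz":-4.25,"yaw":0.3},{"tx":1,"ty":-5.7,"tz":-4.25,"yaw":0.3},{"tx":1.1,"ty":-6.5,"tz":-4.25,"yaw":0.3},{"tx":1.25,"ty":-7.1,"tz":-4.2,"yaw":0.3},{"tx":1.28,"ty":-7.44,"tz":-3.8,"yaw":0.3},{"tx":1.28,"ty":-7.44,"tz":-3.3,"yaw":0.3},{"tx":1.28,"ty":-7.44,"tz":-2.9,"yaw":0.3},{"tx":1.28,"ty":-7.44,"tz":-2.75,"yaw":0.3}]'

```text
clock: 21.78
tcp_pos: [0.508, 0.0145, 0.2968]
eef_rot: [1.0, 0.029, -0.002, 0.0]
contact_force: [-0.1, -0.2, -1.3]
gripper_width: 0.099
```

>>> play_rows --moves '[{"tx":0,"ty":0,"tz":0,"yaw":0},{"tx":0,"ty":0,"tz":0,"yaw":0},{"tx":0,"ty":0,"tz":0,"yaw":0},{"tx":0,"ty":0,"tz":0,"yaw":0}]'

```text
clock: 22.12
tcp_pos: [0.51, 0.0142, 0.3003]
eef_rot: [1.0, 0.029, 0.001, 0.0]
contact_force: [-0.0, -0.4, -0.6]
gripper_width: 0.103
```

```bash
python3 -c "
from h import *
go(.5705,.0178,.2995,.058)"
```

```text
-> [ 1.516 -0.004  0.022] yaw -0.008 rows>= 1.5 0.0
t 22.12 tcp [0.51   0.0142 0.3003] F [-0.  -0.4 -0.6] w 0.103
[[0.998, 0.057, 0.002], [0.057, -0.998, -0.0], [0.002, 0.0, -1.0]] [ 0.62  0.06 -0.72  1.78  0.04  1.32 -1.62]
```

>>> play_rows --moves '[{"tx":0.1,"ty":0,"tz":0.02,"yaw":0},{"tx":0.35,"ty":0,"tz":0.02,"yaw":0},{"tx":0.6,"ty":0,"tz":0.02,"yaw":0},{"tx":0.85,"ty":0,"tz":0.02,"yaw":0},{"tx":1.1,"ty":0,"tz":0.02,"yaw":0},{"tx":1.3,"ty":0,"tz":0.02,"yaw":0},{"tx":1.45,"ty":0,"tz":0.02,"yaw":0},{"tx":1.51,"ty":0,"tz":0.02,"yaw":0},{"tx":1.51,"ty":0,"tz":0.02,"yaw":0},{"tx":1.51,"ty":0,"tz":0.02,"yaw":0},{"tx":1.51,"ty":0,"tz":0.12,"yaw":0},{"tx":1.51,"ty":0,"tz":0.22,"yaw":0},{"tx":1.51,"ty":0,"tz":0.32,"yaw":0},{"tx":1.51,"ty":0,"tz":0.42,"yaw":0},{"tx":1.51,"ty":0,"tz":0.49,"yaw":0},{"tx":1.51,"ty":0,"tz":0.49,"yaw":0},{"tx":1.51,"ty":0,"tz":0.49,"yaw":0}]'

```text
clock: 23.53
tcp_pos: [0.5696, 0.0178, 0.2794]
eef_rot: [1.0, 0.029, -0.0, 0.0]
contact_force: [1.0, -0.7, -1.1]
gripper_width: 0.104
```

```bash
python3 -c "
from h import *
go(.5595,.2124,.2805,.058);c=cap('scene');cv2.imwrite('pics/s2.png',cv2.resize(c['color'][170:290,240:420],None,fx=4,fy=4,interpolation=cv2.INTER_CUBIC))"
```

```text
-> [ 0.029 -4.871 -0.029] yaw -0.003 rows>= 4.7 0.0
t 23.53 tcp [0.5696 0.0178 0.2794] F [ 1.  -0.7 -1.1] w 0.104
[[0.998, 0.058, -0.0], [0.058, -0.998, -0.0], [-0.0, 0.0, -1.0]] [ 0.55  0.23 -0.72  1.67  0.16  1.3  -1.71]
```

>>> play_rows --moves '[{"tx":0,"ty":-0.1,"tz":-0.02,"yaw":0},{"tx":0,"ty":-0.3,"tz":-0.02,"yaw":0},{"tx":0,"ty":-0.7,"tz":-0.02,"yaw":0},{"tx":0.02,"ty":-1.1,"tz":-0.02,"yaw":0},{"tx":0.02,"ty":-1.5,"tz":-0.02,"yaw":0},{"tx":0.02,"ty":-2,"tz":-0.02,"yaw":0},{"tx":0.02,"ty":-2.5,"tz":-0.02,"yaw":0},{"tx":0.02,"ty":-3,"tz":-0.02,"yaw":0},{"tx":0.02,"ty":-3.5,"tz":-0.02,"yaw":0},{"tx":0.02,"ty":-4,"tz":-0.02,"yaw":0},{"tx":0.02,"ty":-4.4,"tz":-0.02,"yaw":0},{"tx":0.02,"ty":-4.7,"tz":-0.02,"yaw":0},{"tx":0.02,"ty":-4.83,"tz":-0.02,"yaw":0},{"tx":0.02,"ty":-4.87,"tz":-0.02,"yaw":0},{"tx":0.02,"ty":-4.87,"tz":-0.02,"yaw":0},{"tx":0.02,"ty":-4.87,"tz":-0.02,"yaw":0},{"tx":0.02,"ty":-4.87,"tz":-0.02,"yaw":0}]'

```text
clock: 25.0
tcp_pos: [0.5596, 0.211, 0.2802]
eef_rot: [1.0, 0.028, -0.0, 0.0]
contact_force: [-0.9, 0.4, -0.6]
gripper_width: 0.1
```

```bash
python3 chk.py orange; python3 -c "
from h import *
st()"
```

```text
mark 1845 X [0.004  0.0153 0.0251] Y [0.0732 0.0809 0.0886] Z 0.2182
stem 670 X [-0.0244 -0.0165 -0.0107] Y [0.0751 0.0792 0.0835] Z 0.2268
stem2 898 X [-0.0242 -0.014  -0.0108] Y [0.0751 0.0792 0.0835] Z 0.2265
t 25.05 tcp [0.5596 0.2111 0.2802] F [-0.3  0.  -1.7] w 0.103
[[0.998, 0.056, 0.0], [0.056, -0.998, -0.001], [0.0, 0.001, -1.0]] [ 0.26  0.32 -0.8   1.6   0.24  1.33 -2.09]
```

Orange is 1.7 mm short. I'll nudge it, lower, release and rise.

>>> play_rows --moves '[{"tx":0,"ty":-0.04,"tz":0,"yaw":0},{"tx":0,"ty":-0.04,"tz":0.03,"yaw":0},{"tx":0,"ty":-0.04,"tz":0.05,"yaw":0},{"tx":0,"ty":-0.04,"tz":0.05,"yaw":0}]'

```text
clock: 25.38
tcp_pos: [0.5593, 0.2138, 0.2795]
eef_rot: [1.0, 0.029, 0.0, 0.0]
contact_force: [-2.7, -1.2, 5.3]
gripper_width: 0.102
```

>>> play_rows --moves '[{"tx":0,"ty":0,"tz":0,"yaw":0},{"tx":0,"ty":0,"tz":0,"yaw":0},{"tx":0,"ty":0,"tz":0,"yaw":0},{"tx":0,"ty":0,"tz":0,"yaw":0},{"tx":0,"ty":0,"tz":0,"yaw":0},{"tx":0,"ty":0,"tz":-0.4,"yaw":0},{"tx":0,"ty":0,"tz":-1,"yaw":0},{"tx":0,"ty":0,"tz":-1.6,"yaw":0},{"tx":0,"ty":0,"tz":-2.1,"yaw":0},{"tx":0,"ty":0,"tz":-2.1,"yaw":0},{"tx":0,"ty":0,"tz":-2.1,"yaw":0}]' --jaw 30

```text
clock: 26.3
tcp_pos: [0.5595, 0.2144, 0.3633]
eef_rot: [1.0, 0.029, 0.001, -0.0]
contact_force: [0.4, 0.1, -0.9]
gripper_width: 0.35
```

```bash
python3 chk.py orange;python3 chk.py blue; python3 -c "
from h import *
go(.4773,-.1962,.36,.09)"
```

```text
mark 627 X [0.0034 0.0126 0.0251] Y [0.0734 0.0826 0.0887] Z 0.2182
stem 278 X [-0.0263 -0.0194 -0.0129] Y [0.0777 0.0822 0.0867] Z 0.2252
stem2 349 X [-0.0263 -0.0174 -0.0127] Y [0.0777 0.0825 0.0867] Z 0.2249
mark 767 X [0.0037 0.0147 0.0248] Y [0.128  0.1352 0.1429] Z 0.2182
stem 288 X [-0.0266 -0.0197 -0.0135] Y [0.1321 0.1367 0.1414] Z 0.225
stem2 425 X [-0.0265 -0.0184 -0.0133] Y [0.132  0.1358 0.1414] Z 0.2245
-> [-2.626 10.113  0.041] yaw -0.309 rows>= 10.0 0.3
t 26.4 tcp [0.5589 0.2137 0.3612] F [ 0.1  0.2 -0.4] w 0.351
[[0.998, 0.058, -0.001], [0.058, -0.998, -0.001], [-0.001, 0.001, -1.0]] [ 0.26  0.28 -0.82  1.47  0.2   1.48 -2.07]
```

>>> play_rows --moves '[{"tx":-0.2,"ty":1,"tz":0,"yaw":0},{"tx":-0.5,"ty":2,"tz":0,"yaw":0},{"tx":-0.8,"ty":3,"tz":0,"yaw":0},{"tx":-1,"ty":4,"tz":0,"yaw":0},{"tx":-1.3,"ty":5,"tz":0,"yaw":0},{"tx":-1.55,"ty":6,"tz":0,"yaw":0},{"tx":-1.8,"ty":7,"tz":0,"yaw":0},{"tx":-2.1,"ty":8,"tz":0,"yaw":-0.31},{"tx":-2.35,"ty":9,"tz":0,"yaw":-0.31},{"tx":-2.55,"ty":9.8,"tz":0,"yaw":-0.31},{"tx":-2.63,"ty":10.11,"tz":0,"yaw":-0.31},{"tx":-2.63,"ty":10.11,"tz":0,"yaw":-0.31},{"tx":-2.63,"ty":10.11,"tz":0,"yaw":-0.31},{"tx":-2.63,"ty":10.11,"tz":0,"yaw":-0.31},{"tx":-2.63,"ty":10.11,"tz":0,"yaw":-0.31}]'

```text
clock: 27.65
tcp_pos: [0.478, -0.1935, 0.3621]
eef_rot: [0.999, 0.047, -0.0, -0.0]
contact_force: [0.3, 0.7, 0.0]
gripper_width: 0.351
```

```bash
python3 tags.py|grep -v orange; python3 -c "
from h import *
go(.4773,-.1962,.1885,.09)"
```

```text
t 27.65 tcp [ 0.478  -0.1935  0.3621] F [0.3 0.7 0. ] w 0.351
[[0.996, 0.094, -0.0], [0.094, -0.996, 0.001], [-0.0, -0.001, -1.0]] [ 0.83  0.03 -0.51  1.67  0.02  1.44 -1.15]
red [272 153  12  49 540] 160 top [ 0.478  -0.1959  0.1371] [ 0.4773 -0.196 ] [0.0134 0.0086] 5.463567733764648
yellow [388 155  39  49 797] 189 top [ 0.4892 -0.329   0.1372] [ 0.4889 -0.33  ] [0.0144 0.0106] 7.692850112915039
-> [-0.023  0.061  4.343] yaw 0.035 rows>= 4.2 0.0
t 27.7 tcp [ 0.478  -0.1937  0.3622] F [-0.   0.6 -0.1] w 0.353
[[0.996, 0.094, -0.0], [0.094, -0.996, 0.0], [-0.0, -0.0, -1.0]] [ 0.83  0.03 -0.5   1.67  0.02  1.44 -1.15]
```

>>> play_rows --moves '[{"tx":-0.02,"ty":0.05,"tz":0.8,"yaw":0.04},{"tx":-0.02,"ty":0.05,"tz":1.6,"yaw":0.04},{"tx":-0.02,"ty":0.05,"tz":2.4,"yaw":0.04},{"tx":-0.02,"ty":0.05,"tz":3,"yaw":0.04},{"tx":-0.02,"ty":0.05,"tz":3.5,"yaw":0.04},{"tx":-0.02,"ty":0.05,"tz":3.8,"yaw":0.04},{"tx":-0.02,"ty":0.05,"tz":4.1,"yaw":0.04},{"tx":-0.02,"ty":0.05,"tz":4.34,"yaw":0.04},{"tx":-0.02,"ty":0.05,"tz":4.34,"yaw":0.04},{"tx":-0.02,"ty":0.05,"tz":4.34,"yaw":0.04}]'

```text
clock: 28.53
tcp_pos: [0.4772, -0.1978, 0.189]
eef_rot: [0.999, 0.043, 0.0, 0.0]
contact_force: [0.3, 0.8, 0.1]
gripper_width: 0.353
```

>>> play_rows --moves '[{"tx":0,"ty":0,"tz":0,"yaw":0},{"tx":0,"ty":0,"tz":0,"yaw":0},{"tx":0,"ty":0,"tz":0,"yaw":0},{"tx":0,"ty":0,"tz":0,"yaw":0},{"tx":0,"ty":0,"tz":0,"yaw":0},{"tx":0,"ty":0,"tz":0,"yaw":0},{"tx":0,"ty":0,"tz":0,"yaw":0}]' --jaw 2

```text
clock: 29.12
tcp_pos: [0.4775, -0.1978, 0.1899]
eef_rot: [0.999, 0.043, 0.001, 0.0]
contact_force: [-0.9, 0.9, 6.2]
gripper_width: 0.1
```

```bash
python3 -c "
from h import *
go(.5098,.0143,.36,.058)"
```

```text
-> [ 1.267 -5.211 -4.254] yaw 0.268 rows>= 6.6 0.2
t 29.12 tcp [ 0.4775 -0.1978  0.1899] F [-0.9  0.9  6.2] w 0.1
[[0.996, 0.086, 0.002], [0.086, -0.996, -0.001], [0.002, 0.001, -1.0]] [ 0.81  0.16 -0.51  1.9   0.09  1.1  -1.21]
```

>>> play_rows --moves '[{"tx":0,"ty":0,"tz":-0.2,"yaw":0},{"tx":0,"ty":0,"tz":-0.6,"yaw":0},{"tx":0,"ty":0,"tz":-1.2,"yaw":0},{"tx":0,"ty":0,"tz":-1.9,"yaw":0},{"tx":0,"ty":0,"tz":-2.7,"yaw":0},{"tx":0,"ty":0,"tz":-3.5,"yaw":0},{"tx":0,"ty":-0.1,"tz":-4.1,"yaw":0},{"tx":0.1,"ty":-0.6,"tz":-4.25,"yaw":0.1},{"tx":0.3,"ty":-1.3,"tz":-4.25,"yaw":0.2},{"tx":0.5,"ty":-2.1,"tz":-4.25,"yaw":0.27},{"tx":0.75,"ty":-3,"tz":-4.25,"yaw":0.27},{"tx":0.95,"ty":-3.9,"tz":-4.25,"yaw":0.27},{"tx":1.15,"ty":-4.6,"tz":-4.25,"yaw":0.27},{"tx":1.25,"ty":-5.1,"tz":-4.1,"yaw":0.27},{"tx":1.27,"ty":-5.21,"tz":-3.6,"yaw":0.27},{"tx":1.27,"ty":-5.21,"tz":-3.1,"yaw":0.27},{"tx":1.27,"ty":-5.21,"tz":-2.8,"yaw":0.27},{"tx":1.27,"ty":-5.21,"tz":-2.74,"yaw":0.27},{"tx":1.27,"ty":-5.21,"tz":-2.74,"yaw":0.27},{"tx":1.27,"ty":-5.21,"tz":-2.74,"yaw":0.27}]'

```text
clock: 30.78
tcp_pos: [0.5099, 0.0135, 0.2991]
eef_rot: [1.0, 0.028, 0.0, 0.0]
contact_force: [0.6, -1.0, 0.2]
gripper_width: 0.099
```

>>> play_rows --moves '[{"tx":0,"ty":0,"tz":0,"yaw":0},{"tx":0,"ty":0,"tz":0,"yaw":0},{"tx":0,"ty":0,"tz":0,"yaw":0}]'

```text
clock: 31.03
tcp_pos: [0.5099, 0.0139, 0.2991]
eef_rot: [1.0, 0.029, 0.001, 0.0]
contact_force: [-0.8, 0.0, -0.6]
gripper_width: 0.1
```

```bash
python3 -c "
from h import *
go(.5700,.0178,.299,.058)"
```

```text
-> [ 1.505 -0.01   0.004] yaw -0.007 rows>= 1.4 0.0
t 31.03 tcp [0.5099 0.0139 0.2991] F [-0.8  0.  -0.6] w 0.1
[[0.998, 0.057, 0.001], [0.057, -0.998, -0.0], [0.001, 0.0, -1.0]] [ 0.61  0.06 -0.71  1.78  0.04  1.31 -1.62]
```

>>> play_rows --moves '[{"tx":0.1,"ty":0,"tz":0,"yaw":0},{"tx":0.35,"ty":0,"tz":0,"yaw":0},{"tx":0.6,"ty":0,"tz":0,"yaw":0},{"tx":0.85,"ty":0,"tz":0,"yaw":0},{"tx":1.1,"ty":0,"tz":0,"yaw":0},{"tx":1.3,"ty":0,"tz":0,"yaw":0},{"tx":1.45,"ty":0,"tz":0,"yaw":0},{"tx":1.51,"ty":0,"tz":0,"yaw":0},{"tx":1.51,"ty":0,"tz":0,"yaw":0},{"tx":1.51,"ty":0,"tz":0,"yaw":0},{"tx":1.51,"ty":0,"tz":0.1,"yaw":0},{"tx":1.51,"ty":0,"tz":0.2,"yaw":0},{"tx":1.51,"ty":0,"tz":0.3,"yaw":0},{"tx":1.51,"ty":0,"tz":0.4,"yaw":0},{"tx":1.51,"ty":0,"tz":0.47,"yaw":0},{"tx":1.51,"ty":0,"tz":0.47,"yaw":0},{"tx":1.51,"ty":0,"tz":0.47,"yaw":0}]'

```text
clock: 32.45
tcp_pos: [0.5697, 0.0175, 0.2793]
eef_rot: [1.0, 0.029, -0.0, 0.0]
contact_force: [0.4, 0.4, -0.5]
gripper_width: 0.105
```

```bash
python3 -c "
from h import *
go(.5624,.1577,.2799,.058)"
```

```text
-> [ 0.019 -3.509 -0.015] yaw -0.003 rows>= 3.4 0.0
t 32.45 tcp [0.5697 0.0175 0.2793] F [ 0.4  0.4 -0.5] w 0.105
[[0.998, 0.058, -0.0], [0.058, -0.998, -0.0], [-0.0, 0.0, -1.0]] [ 0.55  0.23 -0.72  1.67  0.16  1.3  -1.71]
```

>>> play_rows --moves '[{"tx":0,"ty":-0.1,"tz":-0.01,"yaw":0},{"tx":0,"ty":-0.3,"tz":-0.01,"yaw":0},{"tx":0.01,"ty":-0.7,"tz":-0.01,"yaw":0},{"tx":0.02,"ty":-1.1,"tz":-0.01,"yaw":0},{"tx":0.02,"ty":-1.5,"tz":-0.01,"yaw":0},{"tx":0.02,"ty":-2,"tz":-0.01,"yaw":0},{"tx":0.02,"ty":-2.5,"tz":-0.01,"yaw":0},{"tx":0.02,"ty":-2.9,"tz":-0.01,"yaw":0},{"tx":0.02,"ty":-3.2,"tz":-0.01,"yaw":0},{"tx":0.02,"ty":-3.4,"tz":-0.01,"yaw":0},{"tx":0.02,"ty":-3.5,"tz":-0.01,"yaw":0},{"tx":0.02,"ty":-3.53,"tz":-0.01,"yaw":0},{"tx":0.02,"ty":-3.53,"tz":-0.01,"yaw":0},{"tx":0.02,"ty":-3.53,"tz":-0.01,"yaw":0},{"tx":0.02,"ty":-3.53,"tz":-0.01,"yaw":0}]'

```text
clock: 33.7
tcp_pos: [0.5628, 0.1574, 0.2798]
eef_rot: [1.0, 0.028, -0.0, 0.0]
contact_force: [-0.7, -0.1, -0.8]
gripper_width: 0.102
```

```bash
python3 chk.py red;python3 chk.py orange; python3 -c "
from h import *
st()"
```

```text
mark 1831 X [0.0041 0.0153 0.0253] Y [0.0183 0.0259 0.0335] Z 0.2183
stem 685 X [-0.0244 -0.0164 -0.0108] Y [0.0214 0.0255 0.0299] Z 0.2271
stem2 919 X [-0.0243 -0.0138 -0.0107] Y [0.0214 0.0255 0.0299] Z 0.2267
mark 1707 X [0.004  0.0136 0.0251] Y [0.0727 0.0792 0.0882] Z 0.2181
stem 698 X [-0.0262 -0.0191 -0.0127] Y [0.0772 0.0817 0.0866] Z 0.225
stem2 1218 X [-0.0261 -0.0172 -0.0126] Y [0.0771 0.0803 0.0866] Z 0.224
t 33.8 tcp [0.5627 0.1577 0.2799] F [-0.3  0.  -0.9] w 0.101
[[0.998, 0.056, -0.0], [0.056, -0.998, -0.0], [-0.0, 0.0, -1.0]] [ 0.34  0.28 -0.78  1.63  0.2   1.32 -1.99]
```

Red is on the mark. Lower, release, rise, then go for yellow.

>>> play_rows --moves '[{"tx":0,"ty":0,"tz":0.03,"yaw":0},{"tx":0,"ty":0,"tz":0.05,"yaw":0},{"tx":0,"ty":0,"tz":0.05,"yaw":0}]'

```text
clock: 34.05
tcp_pos: [0.5627, 0.1581, 0.279]
eef_rot: [1.0, 0.028, 0.0, 0.0]
contact_force: [-1.7, -1.7, 4.9]
gripper_width: 0.105
```

>>> play_rows --moves '[{"tx":0,"ty":0,"tz":0,"yaw":0},{"tx":0,"ty":0,"tz":0,"yaw":0},{"tx":0,"ty":0,"tz":0,"yaw":0},{"tx":0,"ty":0,"tz":0,"yaw":0},{"tx":0,"ty":0,"tz":0,"yaw":0},{"tx":0,"ty":0,"tz":-0.4,"yaw":0},{"tx":0,"ty":0,"tz":-1,"yaw":0},{"tx":0,"ty":0,"tz":-1.6,"yaw":0},{"tx":0,"ty":0,"tz":-2.1,"yaw":0},{"tx":0,"ty":0,"tz":-2.1,"yaw":0},{"tx":0,"ty":0,"tz":-2.1,"yaw":0}]' --jaw 30

```text
clock: 34.97
tcp_pos: [0.5629, 0.159, 0.3629]
eef_rot: [1.0, 0.029, 0.001, -0.0]
contact_force: [-0.8, -0.2, -0.2]
gripper_width: 0.35
```

```bash
python3 chk.py red; python3 -c "
from h import *
go(.489,-.3303,.36,.09)"
```

```text
mark 755 X [0.0038 0.0149 0.0253] Y [0.0182 0.0257 0.0331] Z 0.2183
stem 278 X [-0.026  -0.0189 -0.0126] Y [0.0222 0.0267 0.0311] Z 0.2252
stem2 346 X [-0.0259 -0.0171 -0.0124] Y [0.0221 0.027  0.0311] Z 0.225
-> [-2.538 12.095  0.042] yaw -0.309 rows>= 11.9 0.3
t 35.02 tcp [0.5625 0.1586 0.3616] F [ 0.2 -0.  -0. ] w 0.348
[[0.998, 0.058, -0.0], [0.058, -0.998, -0.0], [-0.0, 0.0, -1.0]] [ 0.35  0.24 -0.79  1.51  0.17  1.47 -1.96]
```

>>> play_rows --moves '[{"tx":-0.2,"ty":1,"tz":0,"yaw":0},{"tx":-0.4,"ty":2,"tz":0,"yaw":0},{"tx":-0.6,"ty":3,"tz":0,"yaw":0},{"tx":-0.8,"ty":4,"tz":0,"yaw":0},{"tx":-1,"ty":5,"tz":0,"yaw":0},{"tx":-1.25,"ty":6,"tz":0,"yaw":0},{"tx":-1.5,"ty":7,"tz":0,"yaw":0},{"tx":-1.7,"ty":8,"tz":0,"yaw":-0.31},{"tx":-1.9,"ty":9,"tz":0,"yaw":-0.31},{"tx":-2.1,"ty":10,"tz":0,"yaw":-0.31},{"tx":-2.3,"ty":11,"tz":0,"yaw":-0.31},{"tx":-2.5,"ty":11.8,"tz":0,"yaw":-0.31},{"tx":-2.54,"ty":12.1,"tz":0,"yaw":-0.31},{"tx":-2.54,"ty":12.1,"tz":0,"yaw":-0.31},{"tx":-2.54,"ty":12.1,"tz":0,"yaw":-0.31},{"tx":-2.54,"ty":12.1,"tz":0,"yaw":-0.31},{"tx":-2.54,"ty":12.1,"tz":0,"yaw":-0.31}]'

```text
clock: 36.43
tcp_pos: [0.4899, -0.328, 0.3618]
eef_rot: [0.999, 0.047, 0.0, -0.0]
contact_force: [0.9, -0.4, 0.5]
gripper_width: 0.35
```

```bash
python3 tags.py|grep -v orange; python3 -c "
from h import *
go(.489,-.3303,.1885,.09)"
```

```text
t 36.43 tcp [ 0.4899 -0.328   0.3618] F [ 0.9 -0.4  0.5] w 0.35
[[0.996, 0.094, 0.0], [0.094, -0.996, 0.001], [0.0, -0.001, -1.0]] [ 0.93  0.2  -0.45  1.5   0.09  1.46 -1.  ]
yellow [272 154  12  48 495] 157 top [ 0.4899 -0.3304  0.1371] [ 0.4891 -0.3305] [0.0135 0.0086] 5.329856872558594
-> [-0.026  0.05   4.338] yaw 0.034 rows>= 4.2 0.0
t 36.48 tcp [ 0.4898 -0.3283  0.362 ] F [0.  0.6 0.2] w 0.351
[[0.996, 0.093, 0.0], [0.093, -0.996, 0.0], [0.0, -0.0, -1.0]] [ 0.93  0.2  -0.45  1.5   0.09  1.46 -1.  ]
```

>>> play_rows --moves '[{"tx":-0.02,"ty":0.03,"tz":0.8,"yaw":0.0},{"tx":-0.02,"ty":0.03,"tz":1.6,"yaw":0.0},{"tx":-0.02,"ty":0.03,"tz":2.4,"yaw":0.0},{"tx":-0.02,"ty":0.03,"tz":3,"yaw":0.0},{"tx":-0.02,"ty":0.03,"tz":3.5,"yaw":0.0},{"tx":-0.02,"ty":0.03,"tz":3.8,"yaw":0.0},{"tx":-0.02,"ty":0.03,"tz":4.1,"yaw":0.0},{"tx":-0.02,"ty":0.03,"tz":4.34,"yaw":0.0},{"tx":-0.02,"ty":0.03,"tz":4.34,"yaw":0.0},{"tx":-0.02,"ty":0.03,"tz":4.34,"yaw":0.0}]'

```text
clock: 37.32
tcp_pos: [0.4886, -0.3317, 0.1887]
eef_rot: [0.999, 0.045, 0.0, 0.0]
contact_force: [-0.6, -0.3, 1.5]
gripper_width: 0.35
```

>>> play_rows --moves '[{"tx":0,"ty":0,"tz":0,"yaw":0},{"tx":0,"ty":0,"tz":0,"yaw":0},{"tx":0,"ty":0,"tz":0,"yaw":0},{"tx":0,"ty":0,"tz":0,"yaw":0},{"tx":0,"ty":0,"tz":0,"yaw":0},{"tx":0,"ty":0,"tz":0,"yaw":0},{"tx":0,"ty":0,"tz":0,"yaw":0}]' --jaw 2

```text
clock: 37.9
tcp_pos: [0.4889, -0.3319, 0.1897]
eef_rot: [0.999, 0.045, 0.001, 0.001]
contact_force: [-0.1, 0.8, 5.3]
gripper_width: 0.097
```

```bash
python3 -c "
from h import *
go(.5098,.0143,.36,.058)"
```

```text
-> [ 1.305 -8.567 -4.267] yaw 0.307 rows>= 9.3 0.3
t 37.9 tcp [ 0.4889 -0.3319  0.1897] F [-0.1  0.8  5.3] w 0.097
[[0.996, 0.09, 0.002], [0.09, -0.996, -0.001], [0.002, 0.001, -1.0]] [ 0.92  0.31 -0.44  1.73  0.14  1.13 -1.04]
```

>>> play_rows --moves '[{"tx":0,"ty":0,"tz":-0.2,"yaw":0},{"tx":0,"ty":0,"tz":-0.6,"yaw":0},{"tx":0,"ty":0,"tz":-1.2,"yaw":0},{"tx":0,"ty":0,"tz":-1.9,"yaw":0},{"tx":0,"ty":0,"tz":-2.7,"yaw":0},{"tx":0,"ty":0,"tz":-3.5,"yaw":0},{"tx":0,"ty":-0.1,"tz":-4.1,"yaw":0},{"tx":0.1,"ty":-0.6,"tz":-4.26,"yaw":0.1},{"tx":0.2,"ty":-1.4,"tz":-4.26,"yaw":0.2},{"tx":0.35,"ty":-2.3,"tz":-4.26,"yaw":0.3},{"tx":0.5,"ty":-3.2,"tz":-4.26,"yaw":0.3},{"tx":0.65,"ty":-4.1,"tz":-4.26,"yaw":0.3},{"tx":0.8,"ty":-5,"tz":-4.26,"yaw":0.3},{"tx":0.95,"ty":-5.9,"tz":-4.26,"yaw":0.3},{"tx":1.1,"ty":-6.8,"tz":-4.26,"yaw":0.3},{"tx":1.2,"ty":-7.7,"tz":-4.26,"yaw":0.3},{"tx":1.3,"ty":-8.3,"tz":-4.1,"yaw":0.3},{"tx":1.3,"ty":-8.57,"tz":-3.6,"yaw":0.3},{"tx":1.3,"ty":-8.57,"tz":-3.1,"yaw":0.3},{"tx":1.3,"ty":-8.57,"tz":-2.8,"yaw":0.3}]'

```text
clock: 39.57
tcp_pos: [0.5083, 0.0153, 0.2987]
eef_rot: [1.0, 0.031, -0.001, 0.0]
contact_force: [-0.4, -1.1, -1.3]
gripper_width: 0.1
```

>>> play_rows --moves '[{"tx":0,"ty":0,"tz":0.04,"yaw":0},{"tx":0,"ty":0,"tz":0.04,"yaw":0},{"tx":0,"ty":0,"tz":0.04,"yaw":0},{"tx":0,"ty":0,"tz":0.04,"yaw":0}]'

```text
clock: 39.9
tcp_pos: [0.5099, 0.0138, 0.2998]
eef_rot: [1.0, 0.029, 0.001, 0.0]
contact_force: [-0.9, -0.7, 0.6]
gripper_width: 0.099
```

```bash
python3 -c "
from h import *
go(.5700,.0178,.299,.058)"
```

```text
-> [ 1.507 -0.014  0.024] yaw -0.005 rows>= 1.4 0.0
t 39.9 tcp [0.5099 0.0138 0.2998] F [-0.9 -0.7  0.6] w 0.099
[[0.998, 0.057, 0.002], [0.057, -0.998, -0.0], [0.002, 0.0, -1.0]] [ 0.62  0.06 -0.72  1.78  0.04  1.32 -1.62]
```

>>> play_rows --moves '[{"tx":0.1,"ty":0,"tz":0.02,"yaw":0},{"tx":0.35,"ty":0,"tz":0.02,"yaw":0},{"tx":0.6,"ty":0,"tz":0.02,"yaw":0},{"tx":0.85,"ty":0,"tz":0.02,"yaw":0},{"tx":1.1,"ty":0,"tz":0.02,"yaw":0},{"tx":1.3,"ty":0,"tz":0.02,"yaw":0},{"tx":1.45,"ty":0,"tz":0.02,"yaw":0},{"tx":1.51,"ty":0,"tz":0.02,"yaw":0},{"tx":1.51,"ty":0,"tz":0.02,"yaw":0},{"tx":1.51,"ty":0,"tz":0.02,"yaw":0},{"tx":1.51,"ty":0,"tz":0.12,"yaw":0},{"tx":1.51,"ty":0,"tz":0.22,"yaw":0},{"tx":1.51,"ty":0,"tz":0.32,"yaw":0},{"tx":1.51,"ty":0,"tz":0.42,"yaw":0},{"tx":1.51,"ty":0,"tz":0.48,"yaw":0},{"tx":1.51,"ty":0,"tz":0.48,"yaw":0},{"tx":1.51,"ty":0,"tz":0.48,"yaw":0}]'

```text
clock: 41.32
tcp_pos: [0.5694, 0.0179, 0.2793]
eef_rot: [1.0, 0.029, -0.0, 0.0]
contact_force: [1.3, -0.2, -0.8]
gripper_width: 0.103
```

```bash
python3 -c "
from h import *
go(.5658,.1028,.2799,.058)"
```

```text
-> [ 0.035 -2.125 -0.016] yaw 0.007 rows>= 2.0 0.0
t 41.32 tcp [0.5694 0.0179 0.2793] F [ 1.3 -0.2 -0.8] w 0.103
[[0.998, 0.059, -0.0], [0.059, -0.998, -0.0], [-0.0, 0.0, -1.0]] [ 0.55  0.23 -0.73  1.67  0.16  1.3  -1.71]
```

>>> play_rows --moves '[{"tx":0,"ty":-0.1,"tz":-0.01,"yaw":0},{"tx":0.01,"ty":-0.3,"tz":-0.01,"yaw":0},{"tx":0.02,"ty":-0.6,"tz":-0.01,"yaw":0},{"tx":0.02,"ty":-1,"tz":-0.01,"yaw":0},{"tx":0.02,"ty":-1.4,"tz":-0.01,"yaw":0},{"tx":0.02,"ty":-1.7,"tz":-0.01,"yaw":0},{"tx":0.02,"ty":-1.95,"tz":-0.01,"yaw":0},{"tx":0.02,"ty":-2.1,"tz":-0.01,"yaw":0},{"tx":0.02,"ty":-2.14,"tz":-0.01,"yaw":0},{"tx":0.02,"ty":-2.14,"tz":-0.01,"yaw":0},{"tx":0.02,"ty":-2.14,"tz":-0.01,"yaw":0},{"tx":0.02,"ty":-2.14,"tz":-0.01,"yaw":0}]'

```text
clock: 42.32
tcp_pos: [0.5655, 0.1023, 0.2798]
eef_rot: [1.0, 0.029, -0.0, 0.0]
contact_force: [0.6, 0.2, -0.0]
gripper_width: 0.103
```

```bash
python3 chk.py yellow;python3 chk.py red; python3 -c "
from h import *
st()"
```

```text
mark 1787 X [0.0042 0.0154 0.0255] Y [-0.0365 -0.0292 -0.0218] Z 0.2183
stem 634 X [-0.0242 -0.0166 -0.0106] Y [-0.0335 -0.0297 -0.0253] Z 0.2273
stem2 828 X [-0.0241 -0.0143 -0.0106] Y [-0.0335 -0.0297 -0.0254] Z 0.227
mark 1958 X [0.0042 0.0153 0.0253] Y [0.0178 0.025  0.033 ] Z 0.2182
stem 712 X [-0.0262 -0.0188 -0.0125] Y [0.0214 0.0259 0.0309] Z 0.225
stem2 1225 X [-0.026  -0.017  -0.0123] Y [0.0213 0.0246 0.0308] Z 0.2241
t 42.42 tcp [0.5655 0.1025 0.2798] F [-0.2  0.6 -0.7] w 0.101
[[0.998, 0.057, -0.0], [0.057, -0.998, -0.0], [-0.0, 0.0, -1.0]] [ 0.44  0.25 -0.77  1.66  0.18  1.31 -1.88]
```

Yellow is on its mark. Release and rise, then locate the cover, since it may have been knocked.

>>> play_rows --moves '[{"tx":0,"ty":0,"tz":0.03,"yaw":0},{"tx":0,"ty":0,"tz":0.05,"yaw":0},{"tx":0,"ty":0,"tz":0.05,"yaw":0}]'

```text
clock: 42.67
tcp_pos: [0.5655, 0.1029, 0.2787]
eef_rot: [1.0, 0.029, 0.0, 0.0]
contact_force: [-1.4, -1.9, 3.8]
gripper_width: 0.104
```

>>> play_rows --moves '[{"tx":0,"ty":0,"tz":0,"yaw":0},{"tx":0,"ty":0,"tz":0,"yaw":0},{"tx":0,"ty":0,"tz":0,"yaw":0},{"tx":0,"ty":0,"tz":0,"yaw":0},{"tx":0,"ty":0,"tz":0,"yaw":0},{"tx":0,"ty":0,"tz":-0.4,"yaw":0},{"tx":0,"ty":0,"tz":-1,"yaw":0},{"tx":0,"ty":0,"tz":-1.7,"yaw":0},{"tx":0,"ty":0,"tz":-2.5,"yaw":0},{"tx":0,"ty":0,"tz":-2.5,"yaw":-1},{"tx":-0.3,"ty":0.3,"tz":-2.5,"yaw":-2},{"tx":-0.8,"ty":0.6,"tz":-2.5,"yaw":-3},{"tx":-1.4,"ty":1,"tz":-2.5,"yaw":-4},{"tx":-2,"ty":1.5,"tz":-2.5,"yaw":-5},{"tx":-2.6,"ty":2,"tz":-2.5,"yaw":-6},{"tx":-3,"ty":2.4,"tz":-2.5,"yaw":-7},{"tx":-3,"ty":2.7,"tz":-2.5,"yaw":-8},{"tx":-3,"ty":2.7,"tz":-2.5,"yaw":-9},{"tx":-3,"ty":2.7,"tz":-2.5,"yaw":-10},{"tx":-3,"ty":2.7,"tz":-2.5,"yaw":-11}]' --jaw 30

```text
clock: 44.33
tcp_pos: [0.4517, -0.0117, 0.378]
eef_rot: [0.821, 0.571, 0.0, 0.0]
contact_force: [-0.1, -0.7, 0.4]
gripper_width: 0.351
```

>>> play_rows --moves '[{"tx":0,"ty":0,"tz":0,"yaw":-1},{"tx":0,"ty":0,"tz":0,"yaw":-2},{"tx":0,"ty":0,"tz":0,"yaw":-3},{"tx":0,"ty":0,"tz":0,"yaw":-4.3},{"tx":0,"ty":0,"tz":0,"yaw":-4.3},{"tx":0,"ty":0,"tz":0,"yaw":-4.3},{"tx":0,"ty":0,"tz":0,"yaw":-4.3}]' --jaw 70

```text
clock: 44.92
tcp_pos: [0.4518, -0.0113, 0.3779]
eef_rot: [0.676, 0.737, -0.0, 0.0]
contact_force: [0.2, -0.1, -0.9]
gripper_width: 0.819
```

```bash
cat > tabs.py <<'E'
from h import *
st()
for n in('wrist','top','scene'):
    c=cap(n);W=world(c);cv2.imwrite(f'pics/t_{n}.png',c['color'])
    for ce,s,m in blobs(c,(3,150,100),(17,255,255),6):
        p=W[m];q=np.median(p,0)
        if .07<q[2]<.19 and q[1]>-.45 and q[0]<.56: print(n,s,np.round(q,4),'max',np.round(p.max(0),4),'min',np.round(p.min(0),4))
    if n=='top':
        z=W[...,2];sel=(z>.066)&(z<.082)&(W[...,0]>.36)&(W[...,0]<.56)&(W[...,1]>-.15)&(W[...,1]<.2)
        if sel.sum()>50:print('cover rect',cv2.minAreaRect(W[sel][:,:2].astype(np.float32)))
E
python3 tabs.py
```

```text
t 44.92 tcp [ 0.4518 -0.0113  0.3779] F [ 0.2 -0.1 -0.9] w 0.819
[[-0.087, 0.996, 0.0], [0.996, 0.087, -0.0], [-0.0, -0.0, -1.0]] [ 0.65 -0.13 -0.61  1.77 -0.07  1.48  0.14]
wrist [240 151   6  19 100] [0.4129 0.0084 0.1   ] max [0.4149 0.0172 0.1022] min [ 0.4101 -0.0008  0.0783]
wrist [278 151   4  18  70] [0.4529 0.0127 0.1004] max [0.4554 0.061  0.4482] min [0.4446 0.0039 0.0863]
cover rect ((0.4270017743110657, 0.10233757644891739), (0.09546957165002823, 0.028353020548820496), 4.572454452514648)
scene [279 199   4   5  18] [0.4138 0.0088 0.0869] max [0.4162 0.0149 0.1008] min [0.4111 0.0029 0.0755]
scene [283 208   4   5  16] [0.4544 0.0113 0.0903] max [0.4576 0.0175 0.1011] min [0.4527 0.0055 0.0774]
```

The cover has been knocked to about (0.434, 0.010). I'll move over it and look closer.

```bash
python3 -c "
from h import *
go(.434,.0105,.26,.09+np.pi/2)"
```

```text
-> [ 0.586 -0.395  2.947] yaw -0.012 rows>= 2.9 0.0
t 45.07 tcp [ 0.4518 -0.0114  0.3779] F [-0.2 -0.9  0. ] w 0.823
[[-0.089, 0.996, -0.0], [0.996, 0.089, -0.0], [-0.0, -0.0, -1.0]] [ 0.65 -0.13 -0.61  1.77 -0.07  1.48  0.14]
```

>>> play_rows --moves '[{"tx":0.2,"ty":-0.13,"tz":0.7,"yaw":0},{"tx":0.4,"ty":-0.26,"tz":1.4,"yaw":0},{"tx":0.59,"ty":-0.4,"tz":2.1,"yaw":0},{"tx":0.59,"ty":-0.4,"tz":2.7,"yaw":0},{"tx":0.59,"ty":-0.4,"tz":2.95,"yaw":0},{"tx":0.59,"ty":-0.4,"tz":2.95,"yaw":0},{"tx":0.59,"ty":-0.4,"tz":2.95,"yaw":0},{"tx":0.59,"ty":-0.4,"tz":2.95,"yaw":0}]'

```text
clock: 45.73
tcp_pos: [0.4349, 0.0104, 0.2615]
eef_rot: [0.675, 0.738, 0.001, 0.001]
contact_force: [0.2, 0.9, -0.1]
gripper_width: 0.818
```

```bash
python3 tabs.py; python3 -c "
from h import *
c=cap('wrist');W=world(c);z=W[...,2];sel=(z>.068)&(z<.08);q=W[sel][:,:2].astype(np.float32);print(cv2.minAreaRect(q));cv2.imwrite('pics/w8.png',c['color'])
for s in(-1,1):
    e=[]
    for v in range(90,330,6):
        u=np.where(sel[v])[0]
        if len(u)>20: e.append(W[v,u[0] if s<0 else u[-1],:2])
    e=np.array(e,np.float32);l=cv2.fitLine(e,cv2.DIST_HUBER,0,.01,.01).ravel();print(len(e),l,np.arctan(-l[0]/l[1]))
"
```

```text
t 45.73 tcp [0.4349 0.0104 0.2615] F [ 0.2  0.9 -0.1] w 0.818
[[-0.089, 0.996, 0.003], [0.996, 0.089, -0.0], [-0.0, 0.003, -1.0]] [ 0.62 -0.11 -0.66  1.99 -0.07  1.24  0.08]
wrist [243 195   9  30 219] [0.4124 0.0107 0.0997] max [0.4273 0.0827 0.3318] min [ 4.091e-01 -3.000e-04  7.640e-02]
wrist [296 195   8  30 203] [0.452  0.0147 0.1   ] max [0.4553 0.0827 0.3318] min [0.4273 0.003  0.0781]
cover rect ((0.4354027807712555, 0.010238692164421082), (0.09572859108448029, 0.21372883021831512), 5.074267864227295)
scene [279 199   4   5  18] [0.4143 0.0083 0.0879] max [0.419  0.0152 0.1034] min [0.4109 0.0018 0.0769]
scene [283 208   4   5  16] [0.4557 0.011  0.0901] max [0.4583 0.0172 0.1019] min [0.453  0.0048 0.0777]
((0.5138751268386841, -0.015421345829963684), (0.2564002573490143, 0.2777869701385498), 4.721891403198242)
38 [ 0.08958207 -0.9959794   0.38484356  0.00351601] 0.089702316
38 [ 0.08856083 -0.99607074  0.4781369   0.02907691] 0.088677004
```

View pics/t_wrist.png

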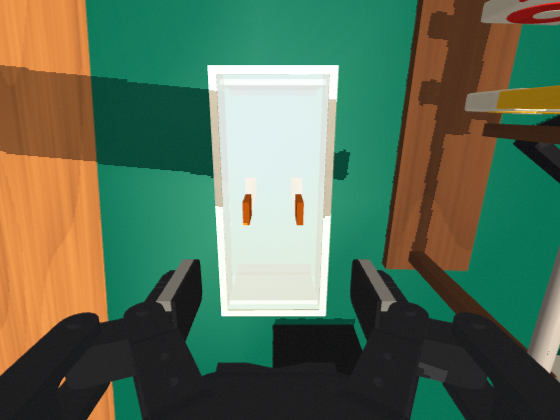

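The knocked cover is square at (273,190), with tabs at (247,210) and (299,210). Its yaw is 0.089 and its centre (0.4354, 0.0102). Going down to grip it.

>>> play_rows --moves '[{"tx":0.05,"ty":-0.01,"tz":0.7,"yaw":0},{"tx":0.05,"ty":-0.01,"tz":1.3,"yaw":0},{"tx":0.05,"ty":-0.01,"tz":1.8,"yaw":0},{"tx":0.05,"ty":-0.01,"tz":2.2,"yaw":0},{"tx":0.05,"ty":-0.01,"tz":2.45,"yaw":0},{"tx":0.05,"ty":-0.01,"tz":2.6,"yaw":0},{"tx":0.05,"ty":-0.01,"tz":2.67,"yaw":0},{"tx":0.05,"ty":-0.01,"tz":2.67,"yaw":0},{"tx":0.05,"ty":-0.01,"tz":2.67,"yaw":0}]'

```text
clock: 46.68
tcp_pos: [0.4338, 0.0125, 0.1539]
eef_rot: [0.675, 0.738, 0.0, 0.001]
contact_force: [0.3, -0.0, 0.3]
gripper_width: 0.815
```

>>> play_rows --moves '[{"tx":0,"ty":0,"tz":0,"yaw":0},{"tx":0,"ty":0,"tz":0,"yaw":0},{"tx":0,"ty":0,"tz":0,"yaw":0},{"tx":0,"ty":0,"tz":0,"yaw":0},{"tx":0,"ty":0,"tz":0,"yaw":0},{"tx":0,"ty":0,"tz":0,"yaw":0},{"tx":0,"ty":0,"tz":0,"yaw":0},{"tx":0,"ty":0,"tz":0,"yaw":0},{"tx":0,"ty":0,"tz":0,"yaw":0},{"tx":0,"ty":0,"tz":0,"yaw":0}]' --jaw 20 --newtons 50

```text
clock: 47.52
tcp_pos: [0.4335, 0.0125, 0.1551]
eef_rot: [0.675, 0.738, -0.001, 0.0]
contact_force: [-6.2, -0.1, 15.9]
gripper_width: 0.239
```

```bash
python3 -c "
from h import *
go(.5056,-.2592,.35,.094+np.pi/2)"
```

```text
-> [-6.934  1.184 -4.863] yaw -0.039 rows>= 8.2 0.0
t 47.52 tcp [0.4335 0.0125 0.1551] F [-6.2 -0.1 15.9] w 0.239
[[-0.09, 0.996, -0.0], [0.996, 0.09, -0.001], [-0.001, -0.0, -1.0]] [ 0.6   0.03 -0.69  2.12  0.02  1.01 -0.01]
```

>>> play_rows --moves '[{"tx":0,"ty":0,"tz":-0.1,"yaw":0},{"tx":0,"ty":0,"tz":-0.3,"yaw":0},{"tx":0,"ty":0,"tz":-0.8,"yaw":0},{"tx":0,"ty":0,"tz":-1.5,"yaw":0},{"tx":0,"ty":0,"tz":-2.3,"yaw":0},{"tx":0,"ty":0,"tz":-3.1,"yaw":0},{"tx":-0.1,"ty":0,"tz":-3.9,"yaw":0},{"tx":-0.5,"ty":0.1,"tz":-4.6,"yaw":0},{"tx":-1,"ty":0.2,"tz":-4.86,"yaw":0},{"tx":-1.7,"ty":0.3,"tz":-4.86,"yaw":-0.04},{"tx":-2.5,"ty":0.45,"tz":-4.86,"yaw":-0.04},{"tx":-3.3,"ty":0.6,"tz":-4.86,"yaw":-0.04},{"tx":-4.1,"ty":0.7,"tz":-4.86,"yaw":-0.04},{"tx":-4.9,"ty":0.85,"tz":-4.86,"yaw":-0.04},{"tx":-5.7,"ty":1,"tz":-4.86,"yaw":-0.04},{"tx":-6.4,"ty":1.1,"tz":-4.86,"yaw":-0.04},{"tx":-6.8,"ty":1.18,"tz":-4.86,"yaw":-0.04},{"tx":-6.93,"ty":1.18,"tz":-4.86,"yaw":-0.04},{"tx":-6.93,"ty":1.18,"tz":-4.86,"yaw":-0.04},{"tx":-6.93,"ty":1.18,"tz":-4.86,"yaw":-0.04}]'

```text
clock: 49.18
tcp_pos: [0.5051, -0.258, 0.3473]
eef_rot: [0.673, 0.74, 0.0, -0.001]
contact_force: [0.6, 0.6, -2.5]
gripper_width: 0.239
```

>>> play_rows --moves '[{"tx":0,"ty":0,"tz":0.5,"yaw":0},{"tx":0,"ty":0,"tz":1,"yaw":0},{"tx":0,"ty":0,"tz":1.4,"yaw":0},{"tx":0,"ty":0,"tz":1.6,"yaw":0},{"tx":0,"ty":0,"tz":1.6,"yaw":0},{"tx":0,"ty":0,"tz":1.6,"yaw":0}]'

```text
clock: 49.68
tcp_pos: [0.5053, -0.2582, 0.2841]
eef_rot: [0.672, 0.74, 0.0, 0.0]
contact_force: [0.6, -1.0, -2.1]
gripper_width: 0.243
```

```bash
python3 -c "
from h import *
go(.5056,-.2592,.2325,.094+np.pi/2)
c=cap('wrist');cv2.imwrite('pics/w9.png',c['color'])
c=cap('scene');cv2.imwrite('pics/s3.png',cv2.resize(c['color'][180:290,140:290],None,fx=4,fy=4))"
```

```text
-> [-0.025  0.004  1.29 ] yaw 0.017 rows>= 1.2 0.0
t 49.68 tcp [ 0.5053 -0.2582  0.2841] F [ 0.6 -1.  -2.1] w 0.243
[[-0.096, 0.995, 0.0], [0.995, 0.096, -0.0], [-0.0, 0.0, -1.0]] [ 0.8   0.18 -0.42  1.68  0.08  1.3   0.46]
```

View pics/w9.png

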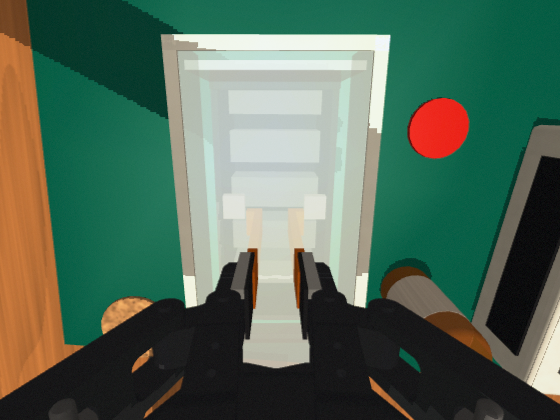

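The cover is held level, centred over the empty case. Now a slow descent, watching the force.

>>> play_rows --moves '[{"tx":-0.025,"ty":0,"tz":0.2,"yaw":0},{"tx":-0.025,"ty":0,"tz":0.4,"yaw":0},{"tx":-0.025,"ty":0,"tz":0.55,"yaw":0},{"tx":-0.025,"ty":0,"tz":0.65,"yaw":0},{"tx":-0.025,"ty":0,"tz":0.75,"yaw":0},{"tx":-0.025,"ty":0,"tz":0.85,"yaw":0},{"tx":-0.025,"ty":0,"tz":0.85,"yaw":0}]'

```text
clock: 50.37
tcp_pos: [0.5049, -0.2601, 0.2484]
eef_rot: [0.673, 0.74, -0.0, -0.001]
contact_force: [-0.9, 0.5, -2.6]
gripper_width: 0.241
```

>>> play_rows --moves '[{"tx":0,"ty":0,"tz":0.08,"yaw":0},{"tx":0,"ty":0,"tz":0.16,"yaw":0},{"tx":0,"ty":0,"tz":0.24,"yaw":0},{"tx":0,"ty":0,"tz":0.32,"yaw":0},{"tx":0,"ty":0,"tz":0.38,"yaw":0},{"tx":0,"ty":0,"tz":0.43,"yaw":0},{"tx":0,"ty":0,"tz":0.46,"yaw":0},{"tx":0,"ty":0,"tz":0.46,"yaw":0}]'

```text
clock: 51.03
tcp_pos: [0.5052, -0.2603, 0.2315]
eef_rot: [0.673, 0.74, -0.0, 0.0]
contact_force: [-0.9, 0.0, -0.7]
gripper_width: 0.241
```

>>> play_rows --moves '[{"tx":0,"ty":0,"tz":0.04,"yaw":0},{"tx":0,"ty":0,"tz":0.08,"yaw":0},{"tx":0,"ty":0,"tz":0.1,"yaw":0},{"tx":0,"ty":0,"tz":0.1,"yaw":0},{"tx":0,"ty":0,"tz":0.1,"yaw":0}]'

```text
clock: 51.45
tcp_pos: [0.5056, -0.2604, 0.2311]
eef_rot: [0.673, 0.74, -0.0, 0.001]
contact_force: [-7.5, 2.3, 18.1]
gripper_width: 0.243
```

It seats at exactly the expected height. Release and rise.

>>> play_rows --moves '[{"tx":0,"ty":0,"tz":0,"yaw":0},{"tx":0,"ty":0,"tz":0,"yaw":0},{"tx":0,"ty":0,"tz":0,"yaw":0},{"tx":0,"ty":0,"tz":0,"yaw":0},{"tx":0,"ty":0,"tz":0,"yaw":0},{"tx":0,"ty":0,"tz":0,"yaw":0},{"tx":0,"ty":0,"tz":-0.4,"yaw":0},{"tx":0,"ty":0,"tz":-0.9,"yaw":0},{"tx":0,"ty":0,"tz":-1.7,"yaw":0},{"tx":0,"ty":0,"tz":-2.5,"yaw":0},{"tx":0,"ty":0,"tz":-3.3,"yaw":0},{"tx":0,"ty":0,"tz":-3.3,"yaw":0},{"tx":0,"ty":0,"tz":-3.3,"yaw":0}]' --jaw 70

```text
clock: 52.53
tcp_pos: [0.5061, -0.2605, 0.3614]
eef_rot: [0.673, 0.74, 0.0, 0.002]
contact_force: [-0.4, 0.2, -0.0]
gripper_width: 0.818
```

```bash
python3 - <<'E'
from h import *
st();c=cap('wrist');W=world(c);cv2.imwrite('pics/w10.png',c['color'])
for ce,s,m in blobs(c,(3,150,100),(16,255,255),40):
    q=np.median(W[m],0)
    if q[2]>.14 and q[2]<.2 :print(s,np.round(q,4),W[m][:,2].max())
z=W[...,2];sel=(z>.143)&(z<.156)&(W[...,0]>.42)&(W[...,0]<.58)&(W[...,1]>-.4)&(W[...,1]<-.13);p=W[sel]
print('top z',np.percentile(p[:,2],[2,50,98]),cv2.minAreaRect(p[:,:2].astype(np.float32)))
A=np.c_[p[:,:2],np.ones(len(p))];print('plane tilt',np.linalg.lstsq(A,p[:,2],rcond=None)[0])
c=cap('scene');cv2.imwrite('pics/s4.png',cv2.resize(c['color'][150:300,120:440],None,fx=2.5,fy=2.5))
E
```

```text
t 52.53 tcp [ 0.5061 -0.2605  0.3614] F [-0.4  0.2 -0. ] w 0.818
[[-0.094, 0.996, 0.004], [0.996, 0.094, -0.002], [-0.003, 0.004, -1.0]] [ 0.81  0.15 -0.42  1.56  0.06  1.44  0.47]
[248 190   7  27 173] [ 0.4854 -0.2621  0.1758] 0.1781058347710049
[295 190   8  27 168] [ 0.5249 -0.2579  0.176 ] 0.17792001795096496
top z [0.14903638 0.1505916  0.15275791] ((0.5050431489944458, -0.26333677768707275), (0.09621527045965195, 0.21317395567893982), 5.399972438812256)
plane tilt [ 1.08810655e-04 -3.34919067e-04  1.50539844e-01]
```

View pics/s4.png

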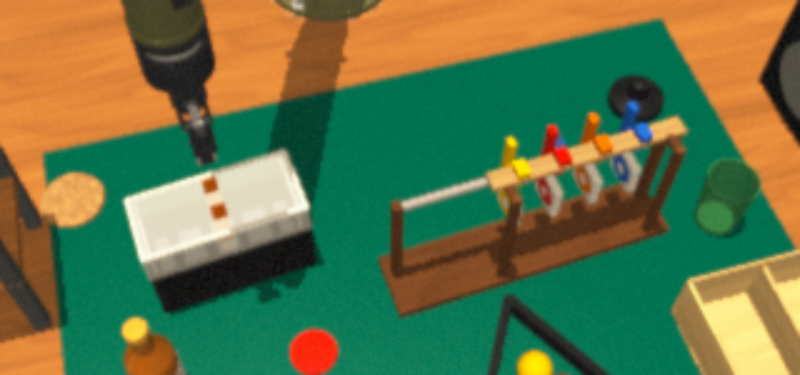

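The scene shows the cover flat on the case, tabs out at (210,185) and (220,210), and all four tags under marks of their own colour. Bystanders are where they were. Handing in.

```bash
python3 -c "
from h import *
print(arm.close_job())"
```

```text
the job is handed in; nothing more can be done
None
```

The job is done and handed in at about 52.5 s of the 210 s allowed. There were four tags in the case. I hung blue, orange, red and yellow in that order, then shut the empty case.

- **Tags:** Red, orange and blue measured within about 1.5 mm of their marks after I let go. Yellow was 0.5 mm off just before release. I did not measure it again afterwards, but the last scene picture shows it hanging under its mark.
- **Cover:** It was knocked about 2 cm aside during the run, so I found it again before gripping it. It now lies flat, with its top at 0.1505 m against an expected 0.150 m. The tabs are sprung out to the same spacing as at the start, which means locked. I did not tug on it to test the lock.
- **Other things on the table:** In the last picture, none of the bystanders I could see looked moved. I did not measure their positions.
- **Disagreements:** The cameras differed by 2 to 4 mm on some absolute positions, so I aligned each tag to its mark in the wrist view. My first move call was refused because some rows left out keys, and nothing moved.

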